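Charge the mill jar with grinding balls and clamp it

TASK

Use the blue-handled scoop to carry at least four of the five white grinding balls from the yellow bin into the open steel jar of the mill, without touching the balls with the gripper; any ball not in the jar must stay in the bin. Then lay the scoop back flat on its black mat, let go of it, and turn the red clamp knob clockwise until it stops tight. Leave the things standing round the work where they are.

Things in the scene. Friction and masses are not known exactly. Their poses are not given: they have to be found in the camera images.
- scoop_grip (a point): centre of the blue handle of the loose aluminium scoop (160 g), where to grip it: 18 mm wide (y), 22 deep, 86 long, sloping up and backwards at 27 degrees; a firm grip (about 50 N) holds it. x points to the scoop's nose, z up from its floor (vertical when it lies flat; it rests stably so). The point is 63 mm above the scoop's underside and 134 mm behind its nose edge
- scoop_nose (a point): middle of the front edge of the scoop's floor, at the underside; x forward, z up. The scoop's pan is 84 mm long, 76 mm wide outside (72 inside), floor 1.8 mm, side and back walls 26 to 28 mm high, open in front
- scoop: the scoop; origin on the underside in the middle of the pan, 42 mm behind the nose edge, 92 mm ahead of and 63 mm below the grip point. x to the nose, z up
- mat: black rubber mat, fixed, 230 (x) x 110 (y) x 4 mm; origin at the centre of its underside on the worktop. At the start the scoop lies on it with its nose towards about the mat's +x and its origin about 45 mm from the mat's centre that way
- ball_0_center (a point): centre of a loose white ceramic grinding ball, 22 mm across, 30 g; it rolls. In the yellow bin at the start. Caught between the scoop's nose and the bin's back, balls climb onto the pan once the nose is within 5 mm of the back, and roll inwards as the nose is raised along it
- ball_1_center (a point): centre of a loose white ceramic grinding ball, 22 mm across, 30 g; it rolls. In the yellow bin at the start. Caught between the scoop's nose and the bin's back, balls climb onto the pan once the nose is within 5 mm of the back, and roll inwards as the nose is raised along it
- ball_2_center (a point): centre of a loose white ceramic grinding ball, 22 mm across, 30 g; it rolls. In the yellow bin at the start. Caught between the scoop's nose and the bin's back, balls climb onto the pan once the nose is within 5 mm of the back, and roll inwards as the nose is raised along it
- ball_3_center (a point): centre of a loose white ceramic grinding ball, 22 mm across, 30 g; it rolls. In the yellow bin at the start. Caught between the scoop's nose and the bin's back, balls climb onto the pan once the nose is within 5 mm of the back, and roll inwards as the nose is raised along it
- ball_4_center (a point): centre of a loose white ceramic grinding ball, 22 mm across, 30 g; it rolls. In the yellow bin at the start. Caught between the scoop's nose and the bin's back, balls climb onto the pan once the nose is within 5 mm of the back, and roll inwards as the nose is raised along it
- bin_floor (a point): centre of the inner floor (4 mm above the worktop) of the fixed yellow bin; x from its low open front to its back, z up. Inside it is 90 mm wide (y); sides and upright back 48 mm high, 4 mm thick; front lip 14 mm high; inner faces of lip and back at x = -106 and +106 mm. The balls start at x = 0 to +90 mm, so the level scoop can be set down behind them and pushed along x
- jar_mouth (a point): centre of the mouth (rim plane, 92 mm above the worktop) of the steel jar fixed on the mill's grey base; x from the clamp knob to the jar, z up. The mouth is 96 mm wide inside, the jar 83 mm wide and about 60 mm deep inside. The clamp knob's axis is at x = -90 mm
- clamp_grip (a point): centre of the red bar of the clamp knob, on its axis; the bar is 48 mm long along this point's x, 14 mm thick along y, 28 mm high along z (vertical). It stands about 50 mm above the jar's rim and sinks 4 mm per rad as it is screwed down. The clamp bar under it reaches to the jar's rim and is 27 mm below the bar's centre at its top
- clamp_screw (a joint): turn of the clamp knob in rad, growing clockwise seen from above; starts between 0.1 and 0.5, stops at 1.6 (tight); light friction of about 0.05 N m, stays where it is left
- petri_dish: loose petri dish, 94 mm across, 15 mm high; a bystander, to be left alone; origin under its centre
- dye_box: loose low white carton with coloured caps, 62 x 150 x 30 mm; a bystander, to be left alone; origin under its centre
- tape_roll: loose teal roll of tape, 52 mm across, 19 mm high; a bystander, to be left alone; origin under its centre
- specimen_jar: loose clear jar with black lid, 56 mm across, 88 mm high; a bystander, to be left alone; origin under its centre
- small_bottle: loose clear bottle with blue cap, 68 mm across, 138 mm high; a bystander, to be left alone; origin under its centre

How it is judged:
By the outcome, as a careful person would: the job done as asked, in the order asked, and still so for the second after the job is handed in, with the robot touching nothing.
It also fails if it takes over 67 s, if anything falls off the work surface, if the arm or the gripper's body presses on something with over 40 N, if the wrist force passes 120 N, or if a joint passes its speed limit or range.

ROBOT

A 6-joint arm with a two-finger parallel gripper is mounted at the origin on a cart in front of the work surface, level with it; the furniture and walls round the work are solid. World frame = base frame: x ahead of the robot, y to its left, z up, the work surface at z = 0. Lengths are in m, angles in rad, forces in N, time in s.
With the tool pointing down it reaches from about 0.35 to 0.925 m from the base axis. Payload 6.4 kg.
Tool frame: the origin (TCP) lies midway between the tips of the shut fingers; the grasp point (between the pads) lies 19 mm behind it; z points along the fingers, y is the direction in which the jaws open and shut (so a half turn about z gives the same grasp; the last joint's range is limited). The gripper opens to 94 mm and grips with 3 to 60 N. Pads are 16 mm wide; open, the fingers measure 119 mm over their backs; the gripper's body (75 mm by 177 mm) begins 78 mm behind the grasp point.
Start: joints at [1.17, 0.245, 1.558, -0, 1.339, -0.174], TCP at [0.146, 0.633, 0.205] pointing down, gripper open.
Joint ranges: [-3.13, 3.13], [-1.02, 2.26], [0.13, 2.54], [-0.95, 4.09], [0.21, 2.88], [-2.74, 2.74]. Speed limits (rad/s): [2.57, 2.57, 3.14, 3.14, 3.14, 3.14].

INTERFACE

Orientations are given as a rotation vector (axis times angle).
In Python, from rig import observe, snapshot, sign_off gives the robot as it stands. The module is installed in compiled form; this text tells all that it offers.
- The arm moves only by the tool apply_moves, never from a script. Its argument "rows" is a list of rows, each a list of 7 numbers: the shift along the tool's x, y, z each as a share of 40 mm, from -1 to 1, then the turn, a rotation vector about the tool's x, y, z each as a share of 0.1 rad, from -1 to 1, then the gripper's target within -1 to 1 (fully open at 1, half-way at 0, shut at -1). A call has 1 to 10 rows; each row shifts and turns the commanded pose from where the row before left it, along the tool's axes as they then stand; what a row does not reach is not made up. A row lasts 1/12 s, in which the tool goes at most 41.7 mm and 7.16 degrees, less where a joint would pass 70% of its speed; a pose out of reach is approached as far as the arm can. A call with a number of a shift or a turn outside -1 to 1 is refused whole. A call with a gripper value outside its range is refused whole. The fingers move at their own pace and stop on an object; "force" is the grip in N (left out, the last holds). Time passes only in rows, so rows that do not move let the fingers close. It gives the time, the measured TCP pose, the force and the opening at its end, in the units of the state.
- observe(): the state, without advancing time (a new reading comes with each control period).
- snapshot(name): name is "side" or "top" or "wrist"; returns a dict with "img" (480x640x3 uint8, blue, green, red), "fx", "fy", "cx", "cy" (pixels), "dist_coeffs" ([k1, k2, p1, p2, k3] as OpenCV has them; the pictures are not rectified), "rvec" (rotation vector, rad) and "tvec" (3), from world to camera coordinates, as OpenCV has them. Camera axes: x right, y down, z forward; pixel columns grow to the right and rows downward; lengths in m; the calibration is good to about 2 mm. A picture is of the moment at which its call begins. There is no depth.
- sign_off(): hands the job in, once; it reports no verdict.
The state is a dict: "t": time; "joint_pos": joint angles; "qd": joint speeds; "joint_efforts": joint torques, N m; "tcp_pos": TCP position; "orientation": TCP orientation; "force": force on the tool from outside, world axes, zero at the start; "torque": the same for the moment, N m; "finger_gap": opening from 0.0 (shut) to 1.0 (fully open).
Only numpy, scipy, OpenCV 4.12 (cv2) and the standard library are available. Lean on these libraries where they do the work, as an engineer would, in place of code of your own. Each camera call takes 0.05 s, during which the arm holds its last target.

## Working session

There is one attempt and no reset: what is moved stays moved. The work goes in short steps, Python scripts to look and compute and a tool call to move; the robot and the scene stay as the last step left them, time stands still between calls to the robot, and variables do not carry over. Pictures are saved under pics/ and viewed, and the job is handed in when it is done.

Besides the shell and the picture viewer there is one more tool, called after "Request:" as a command line: name --pt "numbers of a row" for each row, then --argument value for the rest. apply_moves: Moves the arm, as the interface text tells. Its arguments: {"type":"object","properties":{"rows":{"type":"array","items":{"type":"array","items":{"type":"number"}}},"force":{"type":"number"}},"required":["rows"]}

```bash
ls; mkdir -p pics
python3 - <<'E'
from rig import observe, snapshot
import cv2
print(observe())
for n in ["side","top","wrist"]:
    s=snapshot(n); cv2.imwrite(f"pics/{n}0.png",s["img"]); print(n,{k:v for k,v in s.items() if k!="img"})
E
```

```text
pics
{'t': 0.0, 'joint_pos': array([ 1.16989961e+00,  2.45798982e-01,  1.55899313e+00, -6.34285586e-05,
        1.33868843e+00, -1.74083353e-01]), 'qd': array([-6.70398615e-04, -1.12100811e-03, -6.39711963e-05,  7.87151449e-04,
        1.21802004e-04, -2.81742610e-04]), 'joint_efforts': array([-7.22385648e-04, -4.15837777e+01, -3.14596581e+01,  6.84308144e-02,
        3.34014511e-02, -1.31881593e-04]), 'tcp_pos': array([0.14593269, 0.63279522, 0.20436624]), 'orientation': array([-3.55437513e-01, -3.12094040e+00,  2.87083819e-03]), 'force': array([-0.61526309,  0.47820566, -0.62245658]), 'torque': array([ 0.04297322, -0.01616197,  0.01889448]), 'finger_gap': 1.00012777742577}
side {'fx': 611.9099486137819, 'fy': 611.9099486137819, 'cx': 311.18745123788375, 'cy': 246.7185944447388, 'dist_coeffs': array([0.00922788, 0.        , 0.        , 0.        , 0.        ]), 'rvec': array([ 1.98951837, -0.27230819,  0.14902181]), 'tvec': array([-0.51462601,  0.2108837 ,  1.36946278])}
top {'fx': 578.898873699507, 'fy': 578.898873699507, 'cx': 317.17771783588057, 'cy': 238.33057295379894, 'dist_coeffs': array([-0.04808877,  0.        ,  0.        ,  0.        ,  0.        ]), 'rvec': array([ 2.10961628, -2.16025509,  0.21004393]), 'tvec': array([0.11897314, 0.55062224, 1.40137136])}
wrist {'fx': 415.0474421593283, 'fy': 415.0474421593283, 'cx': 314.7098555294101, 'cy': 234.7191619755076, 'dist_coeffs': array([-0.0744248,  0.       ,  0.       ,  0.       ,  0.       ]), 'rvec': array([-2.29323427, -1.82542175, -0.23280586]), 'tvec': array([-0.64777738, -0.02594625,  0.38933789])}
```

View pics/side0.png

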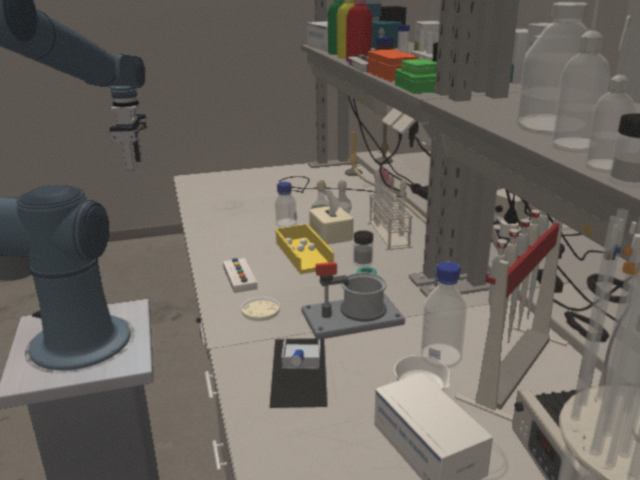

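View pics/top0.png

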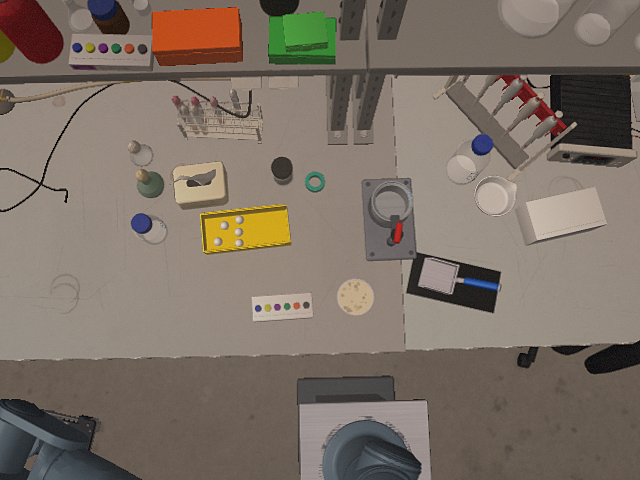

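View pics/wrist0.png

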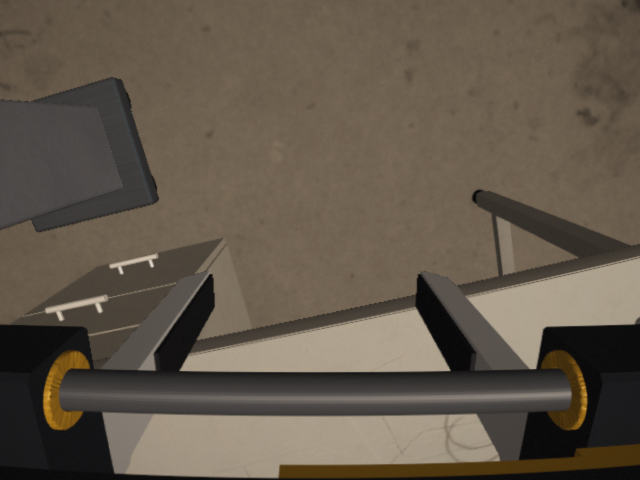

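```bash
cat > h.py <<'E'
import numpy as np, cv2
from rig import observe, snapshot
from scipy.spatial.transform import Rotation as R
def ray(s,uv):
    K=np.array([[s["fx"],0,s["cx"]],[0,s["fy"],s["cy"]],[0,0,1]])
    p=cv2.undistortPoints(np.array(uv,float).reshape(-1,1,2),K,s["dist_coeffs"]).reshape(-1,2)
    Rm=cv2.Rodrigues(s["rvec"])[0]
    d=np.c_[p,np.ones(len(p))]@Rm
    return -Rm.T@s["tvec"], d
def plane(s,uv,z):
    c,d=ray(s,uv); return c+d*((z-c[2])/d[:,2])[:,None]
def proj(s,P):
    K=np.array([[s["fx"],0,s["cx"]],[0,s["fy"],s["cy"]],[0,0,1]])
    return cv2.projectPoints(np.array(P,float).reshape(-1,3),s["rvec"],s["tvec"],K,s["dist_coeffs"])[0].reshape(-1,2)
def tri(s1,uv1,s2,uv2):
    c1,d1=ray(s1,[uv1]);c2,d2=ray(s2,[uv2]);d1=d1[0];d2=d2[0]
    A=np.c_[d1,-d2];t=np.linalg.lstsq(A,c2-c1,rcond=None)[0]
    a=c1+d1*t[0];b=c2+d2*t[1];return (a+b)/2,np.linalg.norm(a-b)
def crop(s,x0,y0,x1,y1,k,name):
    cv2.imwrite("pics/"+name,cv2.resize(s["img"][y0:y1,x0:x1],None,fx=k,fy=k,interpolation=cv2.INTER_CUBIC))
E
python3 - <<'E'
from h import *
s=snapshot("top"); crop(s,190,140,350,260,5,"t_bin.png"); crop(s,350,170,510,320,4,"t_jar.png")
q=snapshot("side"); crop(q,220,180,380,300,5,"s_bin.png"); crop(q,260,250,420,410,4,"s_jar.png")
E
```

```text
(no output)
```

View pics/t_bin.png

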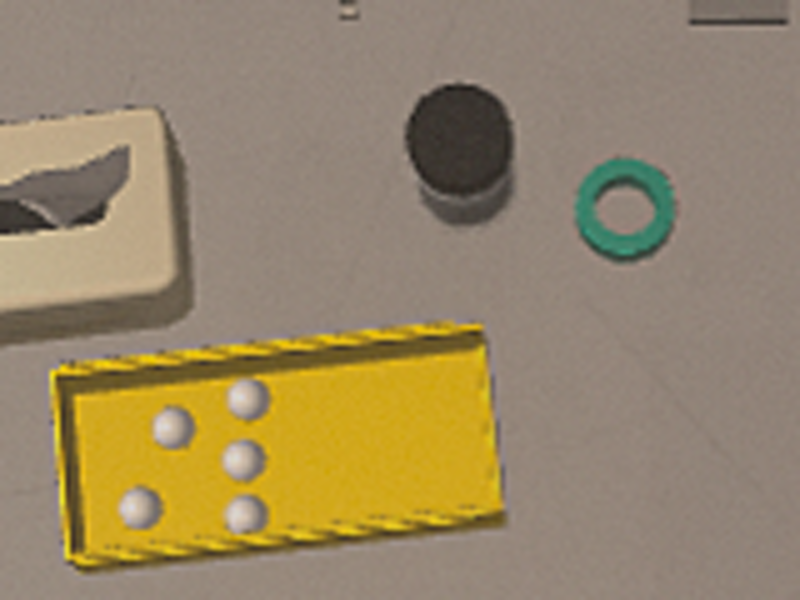

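View pics/t_jar.png

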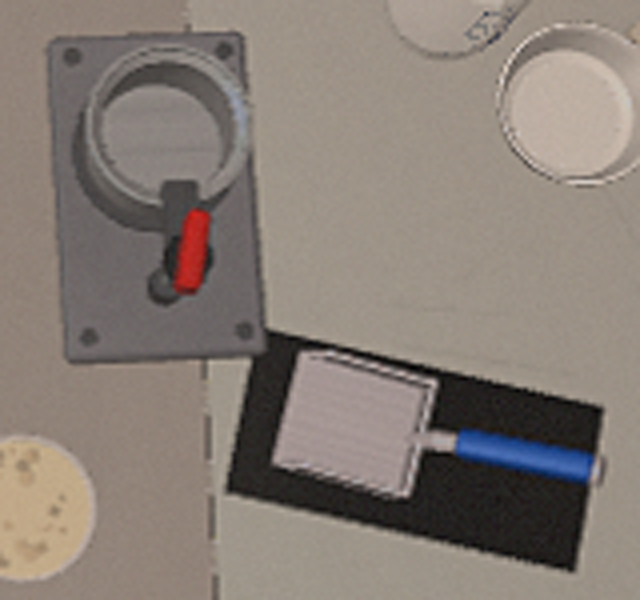

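View pics/s_bin.png

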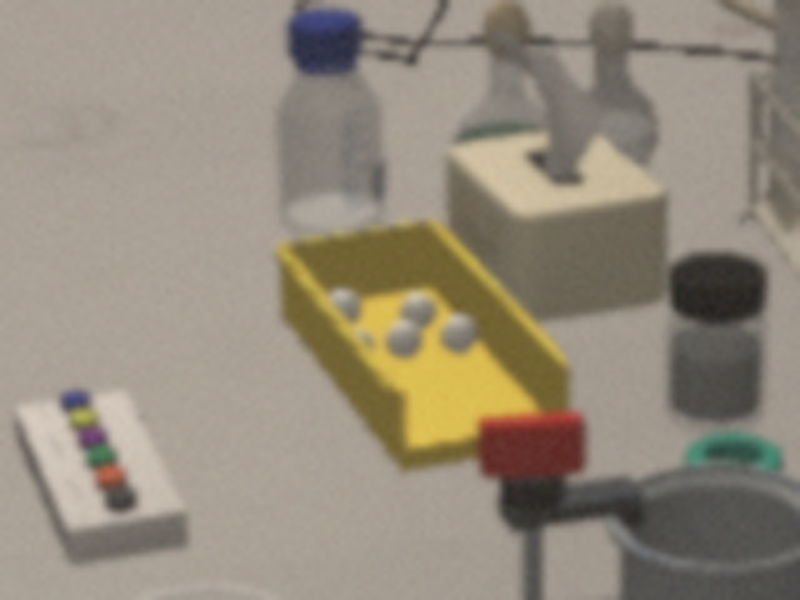

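View pics/s_jar.png

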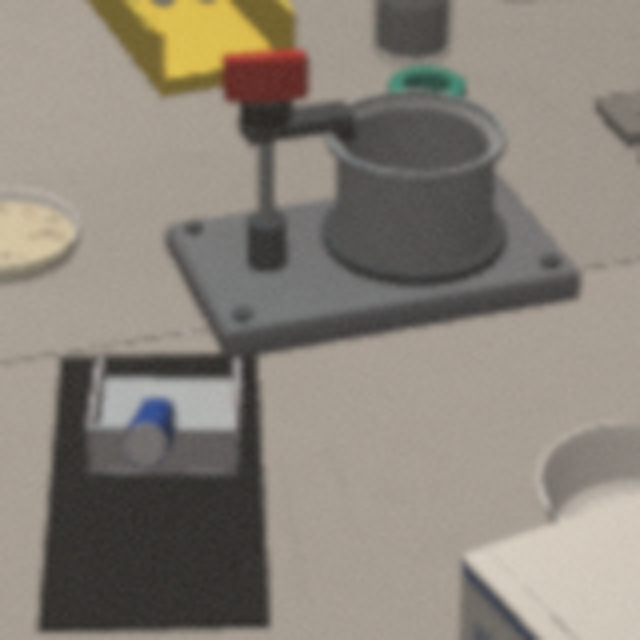

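```bash
cat > m.py <<'E'
from h import *
s=snapshot("top"); q=snapshot("side"); im=s["img"]; hsv=cv2.cvtColor(im,cv2.COLOR_BGR2HSV)
c4=lambda a:np.array(a)/4+[350,170]-0.375
m=plane(s,c4([(265,330),(603,407),(575,572),(228,492)]),.004)
print("mat",m.round(4).tolist(),m.mean(0),[np.linalg.norm(m[i]-m[i-1]) for i in range(4)])
d=(m[0]+m[3]-m[1]-m[2])[:2];print("mat yaw",np.degrees(np.arctan2(d[1],d[0])))
# blue handle
def big(mask,roi):
    z=np.zeros_like(mask);x0,y0,x1,y1=roi;z[y0:y1,x0:x1]=mask[y0:y1,x0:x1]
    c=cv2.findContours(z,cv2.RETR_EXTERNAL,cv2.CHAIN_APPROX_NONE)[0];return max(c,key=cv2.contourArea),z
b,_=big(cv2.inRange(hsv,(100,120,60),(130,255,255)),(440,260,510,310))
r=cv2.minAreaRect(b);bp=cv2.boxPoints(r);print("blue rect",r,bp.tolist())
# jar
rd,z=big(cv2.inRange(hsv,(0,150,80),(8,255,255))|cv2.inRange(hsv,(172,150,80),(180,255,255)),(380,205,420,260))
print("red",cv2.minAreaRect(rd),plane(s,[cv2.minAreaRect(rd)[0]],.15))
qh=cv2.cvtColor(q["img"],cv2.COLOR_BGR2HSV)
rq,_=big(cv2.inRange(qh,(0,150,60),(8,255,255))|cv2.inRange(qh,(172,150,60),(180,255,255)),(300,250,350,290))
print("red side",cv2.boundingRect(rq),cv2.minAreaRect(rq))
# bin
y,z=big(cv2.inRange(hsv,(20,130,50),(32,255,255)),(190,195,300,260))
yr=cv2.approxPolyDP(cv2.convexHull(y),3,True).reshape(-1,2);print("bin",yr.tolist())
c5=lambda a:np.array(a)/5+[190,140]-0.4
fl=plane(s,c5([(52,371),(483,325),(505,518),(72,565)]),.052);print("rim",fl.round(4).tolist())
bl=plane(s,c5([(248,399),(173,428),(140,508),(243,461),(246,515)]),.015);print("balls",bl.round(4).tolist())
E
python3 m.py
```

```text
mat [[0.5195, -0.1489, 0.004], [0.4641, -0.3657, 0.004], [0.3589, -0.3392, 0.004], [0.4156, -0.1195, 0.004]] [ 0.43953708 -0.24333274  0.004     ] [np.float64(0.10795009141905222), np.float64(0.22374884449056043), np.float64(0.10848135611685106), np.float64(0.2269270678761098)]
mat yaw 75.60169377205897
blue rect ((480.51922607421875, 283.4038391113281), (33.73197555541992, 8.040761947631836), 11.309932708740234) [[463.19232177734375, 284.0384826660156], [464.76922607421875, 276.1538391113281], [497.84613037109375, 282.7691955566406], [496.26922607421875, 290.6538391113281]]
red ((397.5, 232.0), (20.0, 7.0), 90.0) [[ 0.54577777 -0.08037018  0.15      ]]
red side (316, 262, 19, 13) ((325.423583984375, 268.6768493652344), (11.498242378234863, 18.502920150756836), 82.40535736083984)
bin [[286, 205], [290, 244], [206, 254], [203, 251], [200, 214]]
rim [[0.622, 0.3992, 0.052], [0.641, 0.182, 0.052], [0.5418, 0.1725, 0.052], [0.523, 0.3881, 0.052]]
balls [[0.6134, 0.3049, 0.015], [0.5991, 0.3435, 0.015], [0.5576, 0.3602, 0.015], [0.581, 0.3075, 0.015], [0.5528, 0.306, 0.015]]
```

Run:
```python
from h import *
s=snapshot("top"); q=snapshot("side")
crop(s,410,245,510,320,8,"t_sc.png"); crop(q,270,330,335,400,8,"s_sc.png")
crop(s,360,175,420,265,7,"t_j2.png"); crop(q,300,255,405,335,7,"s_j2.png")
```

```text
(no output)
```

View pics/t_sc.png

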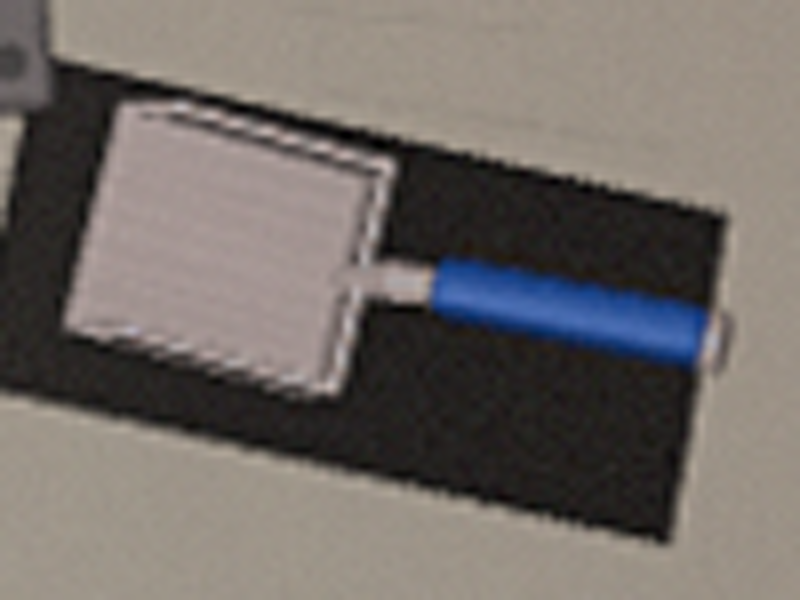

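View pics/s_sc.png

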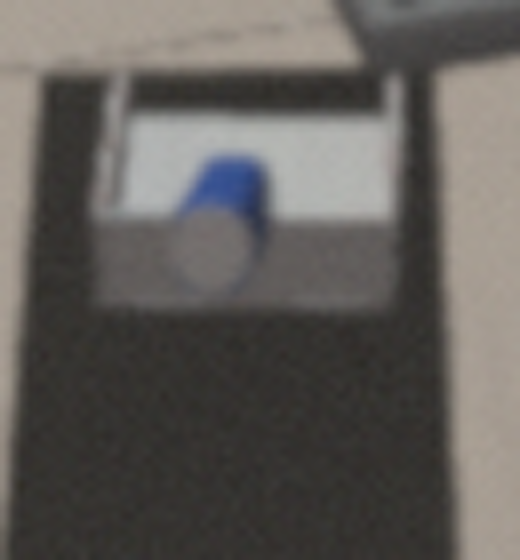

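View pics/t_j2.png

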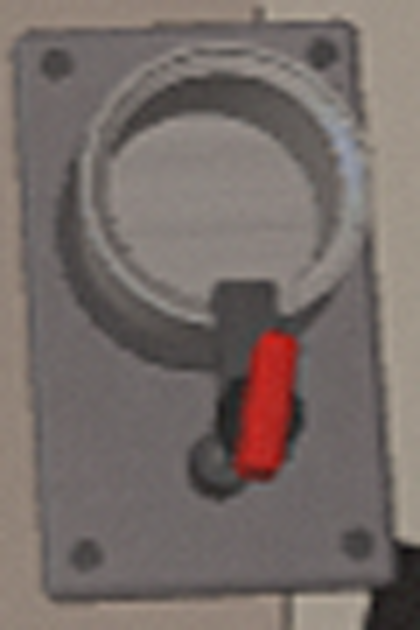

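View pics/s_j2.png

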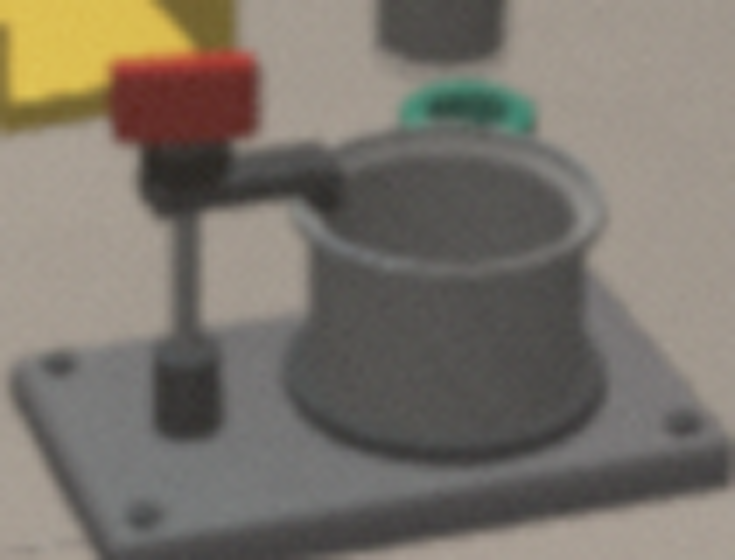

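Run:
```python
from h import *
s=snapshot("top"); q=snapshot("side")
C=lambda a,k,o:np.array(a,float).reshape(-1,2)/k+o-0.5+0.5/k
ang=lambda d:np.degrees(np.arctan2(d[1],d[0]))
n=plane(s,C([(118,105),(65,328)],8,[410,245]),.0055); b=plane(s,C([(395,160),(340,395)],8,[410,245]),.031)
print("nose",n,n.mean(0),np.linalg.norm(n[0]-n[1]));print("back",b,b.mean(0),np.linalg.norm(b[0]-b[1]))
d=n.mean(0)-b.mean(0);print("len",np.linalg.norm(d[:2]),ang(d), ang(n[0]-n[1])+90,ang(b[0]-b[1])+90)
uv=C([(437,280),(705,333)],8,[410,245]); f=plane(s,uv[:1],.067-.0195+.0098)[0]; r=plane(s,uv[1:],.067+.0195+.0098)[0]
print("handle",f,r,(f+r)/2,ang(f-r),np.linalg.norm(f-r)); print("grip->nose",(n.mean(0)-(f+r)/2), )
jt=C([222,185],7,[360,175]); jq=C([447,200],7,[300,255])
print("jar",plane(s,jt,.092),plane(q,jq,.092),tri(s,jt[0],q,jq[0]))
e=plane(s,C([(83,185),(363,185),(222,45),(222,325)],7,[360,175]),.092);print(e)
h=plane(s,C([(268,405)],7,[360,175]),.156); hq=C([184,97],7,[300,255])
print("knob",h,tri(s,C([268,405],7,[360,175])[0],q,hq[0]))
k=plane(s,C([(282,335),(255,478)],7,[360,175]),.156);print(k,ang(k[0]-k[1]),np.linalg.norm(k[0]-k[1]))
# bin via side
print("bin side rim BL,BR,FRright,FLleft",[tri(s,C(a,5,[190,140])[0],q,C(b,5,[220,180])[0]) for a,b in [((52,371),(435,222)),((72,565),(282,247)),((483,325),(567,362)),((505,518),(405,393))]])
base=plane(s,C([(15,33),(350,22),(392,580),(48,600)],7,[360,175]),.012);print("base",base, ang(base[0]-base[3]),ang(base[1]-base[2]))
for nm,uv,z in [("bottleR",[482,145],.15),("bottleL",[142,223],.138),("spec",[282,167],.088),("tape",[315,182],.019),("petri",[355,297],.015)]:
  print(nm,plane(s,[uv],z).round(3))
```

```text
nose [[ 0.50426099 -0.16967829  0.0055    ]
 [ 0.43280335 -0.14854502  0.0055    ]] [ 0.46853217 -0.15911165  0.0055    ] 0.07451717256772239
back [[ 0.48097929 -0.25164292  0.031     ]
 [ 0.40719039 -0.22923255  0.031     ]] [ 0.44408484 -0.24043773  0.031     ] 0.07711695924703216
len 0.08492115936626655 73.26876231247817 73.52466070682758 73.105979633233
handle [ 0.43988317 -0.25521881  0.0573    ] [ 0.41782708 -0.32496593  0.0963    ] [ 0.42885512 -0.29009237  0.0768    ] 72.45151778814451 0.08289831289311277
grip->nose [ 0.03967705  0.13098072 -0.0713    ]
jar [[ 0.6348439  -0.07826544  0.092     ]] [[ 0.635098   -0.08598408  0.092     ]] (array([ 0.63671851, -0.07908988,  0.08792591]), np.float64(0.001729540866759673))
[[ 0.63585871 -0.02920721  0.092     ]
 [ 0.63382313 -0.12814676  0.092     ]
 [ 0.68586254 -0.08076477  0.092     ]
 [ 0.58450299 -0.07582033  0.092     ]]
knob [[ 0.54360847 -0.08018675  0.156     ]] (array([ 0.5467259 , -0.08266022,  0.14108677]), np.float64(0.0006100552308924552))
[[ 0.56726465 -0.08607056  0.156     ]
 [ 0.51909078 -0.0746298   0.156     ]] -13.359606126970622 0.04951376355958589
bin side rim BL,BR,FRright,FLleft [(array([0.62486618, 0.4003839 , 0.04465393]), np.float64(0.0023348419211616637)), (array([0.52675235, 0.38902373, 0.04519214]), np.float64(0.0054000686857731866)), (array([0.64257366, 0.18200138, 0.04799641]), np.float64(0.0012695143995485945)), (array([0.54653658, 0.17211428, 0.04693753]), np.float64(0.007619163917287989))]
base [[ 0.71467149 -0.01556221  0.012     ]
 [ 0.7164809  -0.14185445  0.012     ]
 [ 0.50453409 -0.14583507  0.012     ]
 [ 0.50010091 -0.01926208  0.012     ]] 0.9878614841591797 1.0759583143744624
bottleR [[ 0.756 -0.297  0.15 ]]
bottleL [[0.583 0.52  0.138]]
spec [[0.729 0.19  0.088]]
tape [[0.708 0.107 0.019]]
petri [[0.407 0.014 0.015]]
```

Request:
apply_moves --pt "0 0 0 0 0 1 1" --pt "0 0 0 0 0 1 1" --pt "0 0 0 0 0 1 1" --pt "0 0 0 0 0 1 1" --pt "0 0 0 0 0 1 1" --pt "0 0 0 0 0 1 1" --pt "0 0 0 0 0 1 1" --pt "0 0 0 0 0 1 1" --force 50

```text
t: 1.22
tcp_pos: [0.1461, 0.6334, 0.2055]
orientation: [-1.55, -2.733, -0.0]
force: [0.3, 1.2, -0.3]
finger_gap: 1.003
```

```bash
cat > go.py <<'E'
# usage: go.py x y z yaw pitch(nose-up deg)  -> totals in row units from measured pose
import sys
from h import *
x,y,z,yaw,p=map(float,sys.argv[1:6])
o=observe(); Rc=R.from_rotvec(o["orientation"])
c,s_=np.cos(np.radians(yaw)),np.sin(np.radians(yaw))
Rt=R.from_matrix(np.array([[c,s_,0],[s_,-c,0],[0,0,-1]]))   # columns x=(c,s,0) y=(s,-c,0) z=down
Rt=R.from_rotvec(np.array([s_,-c,0])*np.radians(p))*Rt  # + lifts tool x (nose up)
M=Rc.as_matrix()
print("t",round(o["t"],2),"tcp",o["tcp_pos"].round(4),"xaxis yaw",np.degrees(np.arctan2(M[1,0],M[0,0])).round(2),"xaxis z",M[2,0].round(3),"tiltside",M[2,1].round(3))
d=np.array([x,y,z])-o["tcp_pos"]
rv=(Rc.inv()*Rt).as_rotvec()
print("shift now-frame/40mm",(Rc.inv().apply(d)/.04).round(3),"turn/0.1",(rv/.1).round(3),"shift in target frame",(Rt.inv().apply(d)/.04).round(3))
print("q",o["joint_pos"].round(2),"F",o["force"].round(1),"T",o["torque"].round(2),"gap",round(o["finger_gap"],3))
E
python3 go.py .45 .25 .22 73.2 0; python3 go.py .45 .25 .22 73.2 10
```

```text
t 1.22 tcp [0.1461 0.6334 0.2055] xaxis yaw 120.89 xaxis z 0.0 tiltside 0.0
shift now-frame/40mm [-12.125   1.599  -0.363] turn/0.1 [-0.    -0.     8.323] shift in target frame [-6.98  10.042 -0.363]
q [1.17 0.25 1.56 0.   1.34 0.63] F [ 0.3  1.2 -0.3] T [-0.02  0.01 -0.02] gap 1.003
t 1.22 tcp [0.1461 0.6334 0.2055] xaxis yaw 120.89 xaxis z 0.0 tiltside 0.0
shift now-frame/40mm [-12.125   1.599  -0.363] turn/0.1 [-0.726  1.643  8.301] shift in target frame [-6.811 10.042 -1.569]
q [1.17 0.25 1.56 0.   1.34 0.63] F [ 0.3  1.2 -0.3] T [-0.02  0.01 -0.02] gap 1.003
```

Request:
apply_moves --pt "0 0 0 0 0 1 1" --pt "0 0 0 0 0 1 1" --pt "0 0 0 0 0 1 1" --pt "0 0 0 0 0 1 1" --pt "0 0 0 0 0 1 1" --pt "0 0 0 0 0 1 1" --pt "0 0 0 0 0 1 1" --pt "0 0 0 0 0 1 1" --pt "0 0 0 0 0 0.3 1"

```text
t: 1.97
tcp_pos: [0.1462, 0.6334, 0.2055]
orientation: [-2.519, -1.877, -0.0]
force: [-0.2, -0.2, -0.5]
finger_gap: 1.0
```

Request:
apply_moves --pt "-0.7 1 0 0 0 0 1" --pt "-0.7 1 0 0 0 0 1" --pt "-0.7 1 0 0 0 0 1" --pt "-0.7 1 0 0 0 0 1" --pt "-0.7 1 0 0 0 0 1" --pt "-0.7 1 0 0 0 0 1" --pt "-0.7 1 0 0 0 0 1" --pt "-0.7 1 0 0 0 0 1" --pt "-0.7 1 0 0 0 0 1" --pt "-0.7 1 0 0 0 0 1"

```text
t: 2.8
tcp_pos: [0.4071, 0.3061, 0.2058]
orientation: [2.515, 1.882, 0.001]
force: [1.1, 0.7, 0.4]
finger_gap: 1.001
```

```bash
python3 go.py .4295 -.2885 .16 73.2 0
```

```text
t 2.8 tcp [0.4071 0.3061 0.2058] xaxis yaw 73.62 xaxis z 0.001 tiltside 0.001
shift now-frame/40mm [-14.105   4.728   1.14 ] turn/0.1 [ 0.006 -0.006  0.073] shift in target frame [-14.07    4.832   1.146]
q [ 0.42 -0.09  1.91  0.    1.32  0.71] F [1.1 0.7 0.4] T [-0.12  0.05  0.01] gap 1.001
```

Request:
apply_moves --pt "-0.95 0.32 0 0 0 0 1" --pt "-0.95 0.32 0 0 0 0 1" --pt "-0.95 0.32 0 0 0 0 1" --pt "-0.95 0.32 0 0 0 0 1" --pt "-0.95 0.32 0 0 0 0 1" --pt "-0.95 0.32 0 0 0 0 1" --pt "-0.95 0.32 0 0 0 0 1" --pt "-0.95 0.32 0 0 0 0 1" --pt "-0.95 0.32 0 0 0 0 1" --pt "-0.95 0.32 0 0 0 0 1"

```text
t: 3.63
tcp_pos: [0.4215, -0.0949, 0.2059]
orientation: [2.515, 1.881, 0.001]
force: [1.1, -0.2, 0.7]
finger_gap: 1.0
```

Request:
apply_moves --pt "-0.9 0.33 0.2 0 0 0 1" --pt "-0.9 0.33 0.2 0 0 0 1" --pt "-0.9 0.33 0.2 0 0 0 1" --pt "-0.9 0.33 0.2 0 0 0 1" --pt "-0.9 0.33 0.2 0 0 0 1" --pt "0 0 0 0 0 0 1"

```text
t: 4.13
tcp_pos: [0.4335, -0.2891, 0.164]
orientation: [-2.52, -1.875, 0.002]
force: [0.3, -0.8, 0.6]
finger_gap: 0.999
```

```bash
python3 go.py .4295 -.2885 .12 73.2 0; python3 -c "
from h import *
s=snapshot('wrist');cv2.imwrite('pics/w1.png',s['img'])
p=proj(s,[(.4295,-.2885,.067),(.4685,-.159,.004),(.4685-.139*.289-.035*.957,0,0)]);print(p)"
```

```text
t 4.13 tcp [ 0.4335 -0.2891  0.164 ] xaxis yaw 73.32 xaxis z -0.001 tiltside -0.001
shift now-frame/40mm [-0.014 -0.099  1.1  ] turn/0.1 [-0.014  0.006  0.02 ] shift in target frame [-0.015 -0.101  1.1  ]
q [-0.81 -0.02  1.92 -0.    1.24 -0.51] F [ 0.3 -0.8  0.6] T [-0.04  0.12 -0.04] gap 0.999
[[ 309.13160064  235.69637252]
 [ 310.01970068   42.64389533]
 [ 152.86552234 -135.71413423]]
```

View pics/w1.png

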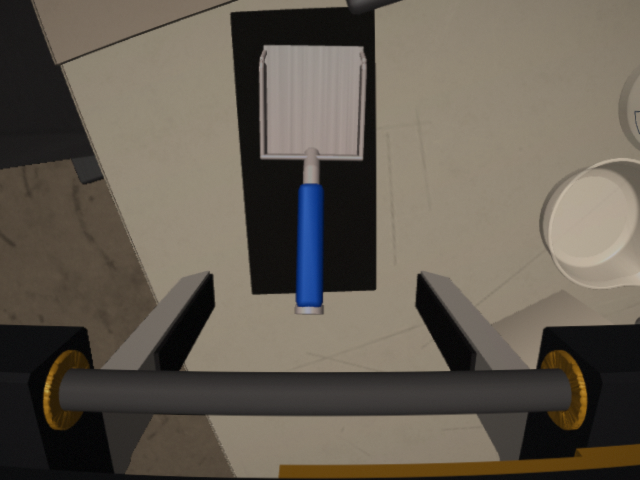

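```bash
python3 -c "
from h import *
s=snapshot('wrist')
ang=lambda d:np.degrees(np.arctan2(d[1],d[0]))
n=plane(s,[(265,46),(363,46)],.0058);b=plane(s,[(261,158.5),(363.5,158.5)],.031);g=plane(s,[(311.5,184)],.067-.0195+.0098);r=plane(s,[(310,305)],.067+.0195+.0098)
print(n,n.mean(0),b.mean(0),ang(n.mean(0)-b.mean(0)),ang(n[1]-n[0])+90,ang(b[1]-b[0])+90,np.linalg.norm(n[1]-n[0]))
print(g,r,(g+r)/2,ang((g-r)[0]))
y=np.radians(73.2);print(n.mean(0)[:2]-.134*np.array([np.cos(y),np.sin(y)]))
m=plane(s,[(232,11),(374,10),(376,290),(253,294)],.004);print('mat',m,m.mean(0),ang(m[0]+m[1]-m[2]-m[3]))
"
```

```text
[[ 0.43500927 -0.14873984  0.0058    ]
 [ 0.50638142 -0.17003896  0.0058    ]] [ 0.47069535 -0.1593894   0.0058    ] [ 0.44569613 -0.23879836  0.031     ] 72.52515778050865 73.38366428415983 73.3922056876626 0.07448245282349596
[[ 0.44092248 -0.25356552  0.0573    ]] [[ 0.4194642  -0.32279622  0.0963    ]] [[ 0.43019334 -0.28818087  0.0768    ]] 72.77900479170032
[ 0.43196509 -0.28767022]
mat [[ 0.4187535  -0.11687347  0.004     ]
 [ 0.5215674  -0.14706373  0.004     ]
 [ 0.46582335 -0.36519981  0.004     ]
 [ 0.3615092  -0.33806613  0.004     ]] [ 0.44191336 -0.24180078  0.004     ] 75.57701317352227
```

Request:
apply_moves --pt "0 -0.06 0.8 0 0 0.05 1" --pt "0 0 0.8 0 0 0 1" --pt "0 0 0.8 0 0 0 1" --pt "0 0 0.4 0 0 0 1" --pt "0 0 0.1 0 0 0 1" --pt "0 0 0 0 0 0 1"

```text
t: 4.73
tcp_pos: [0.4318, -0.2819, 0.0489]
orientation: [-2.517, -1.877, 0.0]
force: [0.5, -0.3, 0.3]
finger_gap: 0.996
```

```bash
python3 go.py .431 -.288 .048 73 0
```

```text
t 4.73 tcp [ 0.4318 -0.2819  0.0489] xaxis yaw 73.41 xaxis z 0.001 tiltside -0.002
shift now-frame/40mm [-0.153  0.026  0.023] turn/0.1 [-0.017 -0.01   0.072] shift in target frame [-0.152  0.027  0.023]
q [-0.8   0.14  2.    0.    1.01 -0.51] F [ 0.5 -0.3  0.3] T [-0.07  0.09 -0.03] gap 0.996
```

Request:
apply_moves --pt "-0.15 0.03 0 0 0 0.05 1" --pt "0 0 0.02 0 0 0 1" --pt "0 0 0 0 0 0 -1" --pt "0 0 0 0 0 0 -1" --pt "0 0 0 0 0 0 -1" --pt "0 0 0 0 0 0 -1" --pt "0 0 0 0 0 0 -1" --pt "0 0 0 0 0 0 -1" --pt "0 0 0 0 0 0 -1" --pt "0 0 0 0 0 0 -1" --force 52

```text
t: 5.57
tcp_pos: [0.4315, -0.2895, 0.0486]
orientation: [-2.525, -1.87, 0.0]
force: [0.1, -0.1, -0.4]
finger_gap: 0.469
```

```bash
python3 go.py .431 -.288 .128 73 0; python3 -c "
from h import *
s=snapshot('wrist');cv2.imwrite('pics/w2.png',s['img'])"
```

```text
t 5.57 tcp [ 0.4315 -0.2895  0.0486] xaxis yaw 73.04 xaxis z 0.0 tiltside -0.0
shift now-frame/40mm [ 0.033 -0.022 -1.985] turn/0.1 [-0.001 -0.001  0.007] shift in target frame [ 0.033 -0.022 -1.985]
q [-0.81  0.15  1.99  0.    1.01 -0.51] F [ 0.1 -0.1 -0.4] T [-0.07  0.07  0.03] gap 0.469
```

View pics/w2.png

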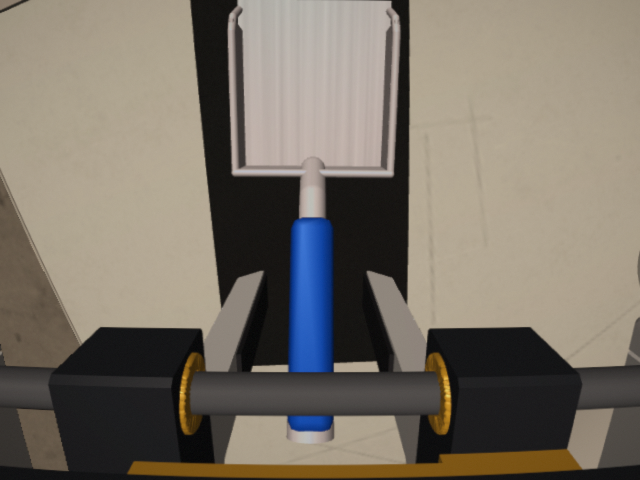

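Request:
apply_moves --pt "0 0 0 0 0 0 -1" --pt "0 0 0 0 0 0 -1" --pt "0 0 0 0 0 0 -1" --pt "0 0 0 0 0 0 -1" --pt "0 0 0 0 0 0 -1" --pt "0 0 0 0 0 0 -1" --pt "0 0 0 0 0 0 -1" --pt "0 0 0 0 0 0 -1"

```text
t: 6.28
tcp_pos: [0.4314, -0.2895, 0.0486]
orientation: [-2.525, -1.87, 0.0]
force: [-0.4, 0.0, 0.9]
finger_gap: 0.187
```

Request:
apply_moves --pt "0 0 0 0 0 0 -1" --pt "0 0 -0.2 0 0 0 -1" --pt "0 0 -0.5 0 0 0 -1" --pt "0 0 -0.5 0 0 0 -1" --pt "0 0 -0.5 0 0 0 -1" --pt "0 0 -0.3 0 0 0 -1" --pt "0 0 0 0 0 0 -1"

```text
t: 6.87
tcp_pos: [0.433, -0.2911, 0.132]
orientation: [2.52, 1.866, 0.001]
force: [0.1, 0.2, -1.6]
finger_gap: 0.189
```

```bash
python3 go.py .431 -.288 .128 73 0; python3 -c "
from h import *
s=snapshot('wrist');cv2.imwrite('pics/w3.png',s['img'])
crop(snapshot('side'),230,200,390,400,3,'s3.png')"
```

```text
t 6.87 tcp [ 0.433  -0.2911  0.132 ] xaxis yaw 73.04 xaxis z -0.003 tiltside 0.005
shift now-frame/40mm [ 0.059 -0.071  0.099] turn/0.1 [0.054 0.03  0.008] shift in target frame [ 0.059 -0.071  0.099]
q [-0.81  0.02  1.95  0.    1.17 -0.51] F [ 0.1  0.2 -1.6] T [-0.22  0.11 -0.06] gap 0.189
```

View pics/w3.png

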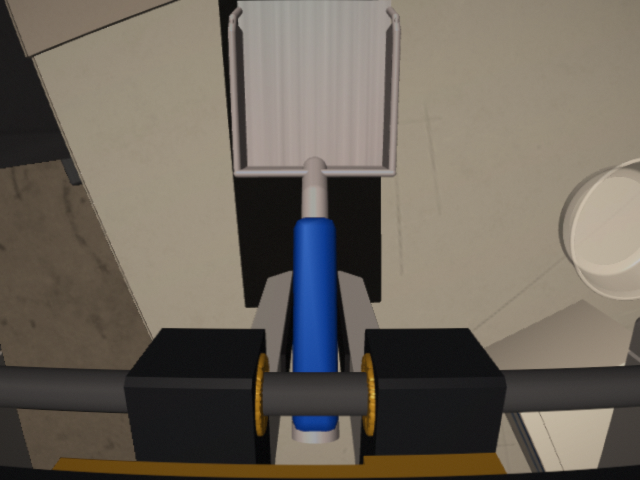

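View pics/s3.png

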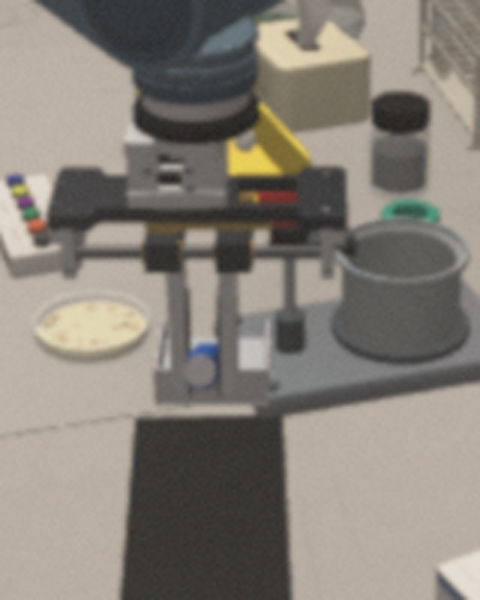

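Request:
apply_moves --pt "0 0 -0.5 0 0 0 -1" --pt "0 0 -0.9 0 0 0 -1" --pt "0.3 0 -0.9 0 0 0 -1" --pt "0.8 0.1 -0.5 0 0 0 -1" --pt "0.9 0.1 0 0 0 -0.4 -1" --pt "0.9 0.1 0 0 0 -0.4 -1" --pt "0.9 0.1 0 0 0 -0.4 -1" --pt "0.9 0.1 0 0 0 -0.4 -1" --pt "0.9 0.1 0 0 0 -0.4 -1" --pt "0.9 0.2 0 0 0 -0.4 -1"

```text
t: 7.8
tcp_pos: [0.5167, -0.0403, 0.2385]
orientation: [-2.279, -2.158, 0.003]
force: [1.3, 0.4, -2.0]
finger_gap: 0.184
```

```bash
python3 go.py .596 .138 .18 95 0
```

```text
t 7.8 tcp [ 0.5167 -0.0403  0.2385] xaxis yaw 86.9 xaxis z 0.001 tiltside -0.003
shift now-frame/40mm [4.557 1.744 1.461] turn/0.1 [-0.034 -0.01  -1.414] shift in target frame [4.268 2.364 1.463]
q [-0.3  -0.09  1.85 -0.    1.38 -0.24] F [ 1.3  0.4 -2. ] T [-0.24  0.06 -0.02] gap 0.184
```

Request:
apply_moves --pt "0.8 0.4 0 0 0 -0.4 -1" --pt "0.8 0.4 0 0 0 -0.4 -1" --pt "0.8 0.45 0 0 0 -0.4 -1" --pt "0.8 0.45 0 0 0 -0.2 -1" --pt "0.8 0.4 0.5 0 0 0 -1" --pt "0.3 0.2 0.6 0 0 0 -1" --pt "0 0 0.3 0 0 0 -1" --pt "0 0 0 0 0 0 -1"

```text
t: 8.47
tcp_pos: [0.6018, 0.132, 0.1785]
orientation: [-2.12, -2.309, 0.013]
force: [-0.6, 0.3, -2.1]
finger_gap: 0.187
```

```bash
python3 go.py .5964 .1384 .049 95 0; python3 -c "
from h import *
s=snapshot('wrist');cv2.imwrite('pics/w4.png',s['img'])
t=snapshot('top');crop(t,180,130,380,280,4,'t4.png')"
```

```text
t 8.47 tcp [0.6018 0.132  0.1785] xaxis yaw 94.9 xaxis z -0.0 tiltside -0.011
shift now-frame/40mm [ 0.17  -0.086  3.238] turn/0.1 [-0.108 -0.    -0.018] shift in target frame [ 0.17  -0.121  3.237]
q [ 0.03  0.2   1.66 -0.    1.29 -0.05] F [-0.6  0.3 -2.1] T [-0.17  0.06  0.01] gap 0.187
```

View pics/w4.png

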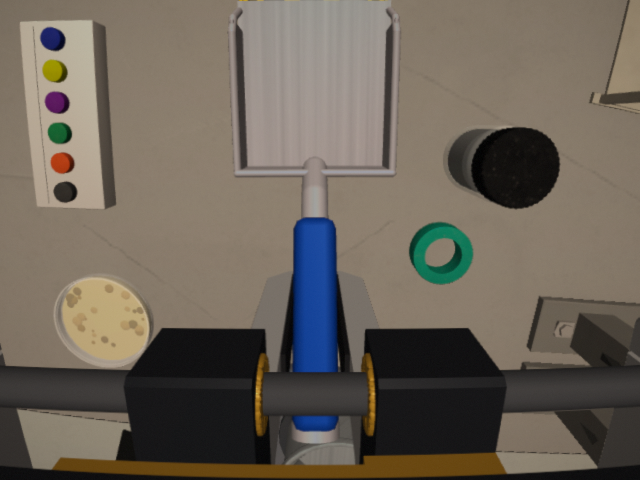

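View pics/t4.png

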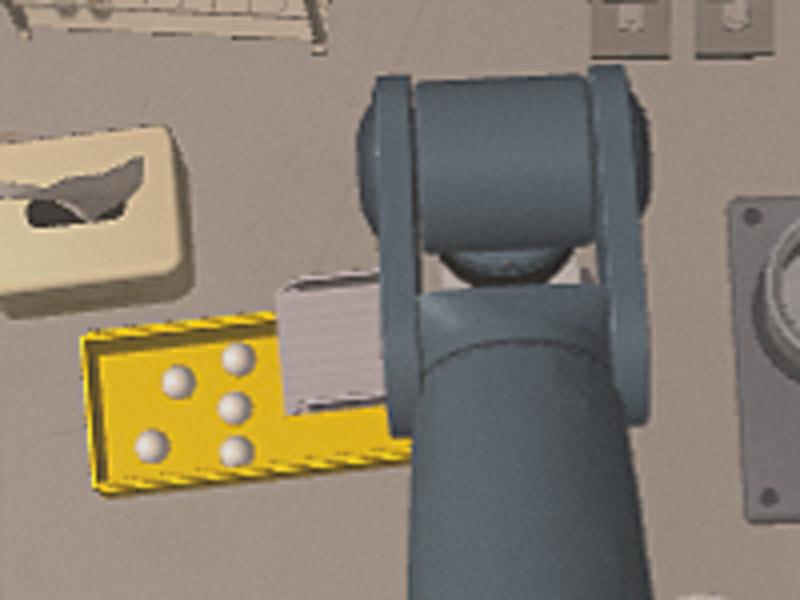

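```bash
python3 -c "
from h import *
s=snapshot('top');o=observe();M=R.from_rotvec(o['orientation']).as_matrix()
C=lambda a:np.array(a,float)/4+[180,130]-.375
n=plane(s,C([(277,292),(292,414)]),o['tcp_pos'][2]-.0446+.002);print(n.mean(0),n[0]-n[1])
print('expected',o['tcp_pos']+M@[.136,0,.0446])
r=plane(s,C([(80,338),(98,494)]),.048);print('back rim',r,r.mean(0))
f=plane(s,np.array([(483,325),(505,518)])/5+[190,140]-.4,.048);print('front',f,f.mean(0))
d=r.mean(0)-f.mean(0);print(np.linalg.norm(d),np.degrees(np.arctan2(d[1],d[0])),(r.mean(0)+f.mean(0))/2)
"
```

```text
[0.58891551 0.26277221 0.14232743] [0.07363533 0.00851288 0.        ]
expected [0.59394374 0.26628261 0.14029857]
back rim [[0.62209611 0.40083913 0.048     ]
 [0.52226108 0.38848701 0.048     ]] [0.5721786  0.39466307 0.048     ]
front [[0.64192966 0.18210755 0.048     ]
 [0.54252881 0.17263435 0.048     ]] [0.59222924 0.17737095 0.048     ]
0.21821524231241726 95.27204100738754 [0.58220392 0.28601701 0.048     ]
```

Request:
apply_moves --pt "0.1 -0.12 0.5 -0.1 0 0 -1" --pt "0.05 0 0.7 0 0 0 -1" --pt "0 0 0.5 0 0 0 -1" --pt "0 0 0 0 0 0 -1" --pt "0 0 0 0 0 0 -1"

```text
t: 9.03
tcp_pos: [0.6005, 0.1365, 0.1173]
orientation: [2.123, 2.306, 0.011]
force: [0.1, 0.8, -0.9]
finger_gap: 0.191
```

```bash
python3 go.py .5964 .1384 .049 95.2 0; python3 -c "
from h import *
t=snapshot('top');crop(t,180,170,300,260,6,'t5.png')"
```

```text
t 9.03 tcp [0.6005 0.1365 0.1173] xaxis yaw 94.73 xaxis z -0.0 tiltside 0.01
shift now-frame/40mm [ 0.056 -0.114  1.708] turn/0.1 [ 0.099  0.001 -0.081] shift in target frame [ 0.056 -0.097  1.709]
q [ 0.04  0.25  1.72  0.    1.16 -0.04] F [ 0.1  0.8 -0.9] T [-0.18  0.01  0.02] gap 0.191
```

View pics/t5.png

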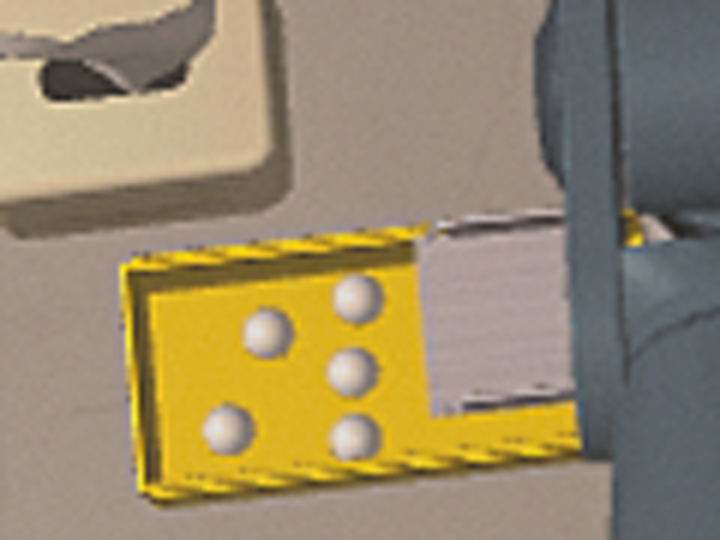

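```bash
python3 -c "
from h import *
s=snapshot('top');o=observe();M=R.from_rotvec(o['orientation']).as_matrix()
print(o['tcp_pos'],-cv2.Rodrigues(s['rvec'])[0].T@s['tvec'])
C=lambda a:np.array(a,float)/6+[180,170]-.5+1/12
n=plane(s,C([(418,238),(433,415)]),o['tcp_pos'][2]-.0446+.002);print(n,n.mean(0))
print('expected',o['tcp_pos']+M@[.136,0,.0446])
r=plane(s,C([(122,262),(146,504)]),.048);print('back rim',r,r.mean(0))
w=plane(s,C([(425,228),(425,474)]),.048);print(w,w.mean(0))
b=plane(s,C([(358,300),(268,333),(230,430),(352,372),(355,438)]),.015)
d=np.array([-.0916,.9958]);l=np.array([d[1],-d[0]])
for p in b: print('ball',p[:2].round(4),'binx',((p[:2]-[.5825,.286])@d).round(4),'right',((p[:2]-[.5825,.286])@l).round(4))
print('nose',((n.mean(0)[:2]-[.5825,.286])@d).round(4),((n.mean(0)[:2]-[.5825,.286])@l).round(4))
"
```

```text
[0.6021468  0.1369022  0.11943591] [0.29489911 0.1332486  1.47528318]
[[0.62510112 0.27273046 0.07683591]
 [0.55073699 0.26688672 0.07683591]] [0.58791906 0.26980859 0.07683591]
expected [0.59150634 0.27247883 0.0748162 ]
back rim [[0.62434236 0.40012965 0.048     ]
 [0.52111676 0.38899566 0.048     ]] [0.57272956 0.39456266 0.048     ]
[[0.63616794 0.27264357 0.048     ]
 [0.5311475  0.27309155 0.048     ]] [0.58365772 0.27286756 0.048     ]
ball [0.613  0.3047] binx 0.0159 right 0.032
ball [0.5994 0.3433] binx 0.0555 right 0.022
ball [0.5575 0.3594] binx 0.0754 right -0.0182
ball [0.5815 0.3073] binx 0.0213 right 0.001
ball [0.5528 0.3061] binx 0.0227 right -0.0277
nose -0.0166 0.0039
```

Request:
apply_moves --pt "0.1 -0.1 0 0 0 -0.05 -1" --pt "0 0 0 0 0 0 -1" --pt "0 0 0.4 0 0 0 -1" --pt "0 0 0.5 0 0 0 -1" --pt "0 0 0.4 0 0 0 -1" --pt "0 0 0.1 0 0 0 -1" --pt "0 0 0 0 0 0 -1"

```text
t: 9.72
tcp_pos: [0.5958, 0.1412, 0.0599]
orientation: [2.117, 2.314, 0.009]
force: [-0.1, -0.8, -1.8]
finger_gap: 0.189
```

```bash
python3 go.py .5964 .1384 .049 95.2 0; python3 -c "
from h import *
t=snapshot('top');crop(t,180,170,300,260,6,'t6.png')
q=snapshot('side');crop(q,220,170,380,300,5,'s6.png')";python3 go.py .5964 .1384 .049 95.2 0
```

```text
t 9.72 tcp [0.5958 0.1412 0.0599] xaxis yaw 95.11 xaxis z 0.0 tiltside 0.008
shift now-frame/40mm [-0.072  0.005  0.272] turn/0.1 [ 0.08  -0.001 -0.016] shift in target frame [-0.072  0.007  0.272]
q [ 0.05  0.32  1.75  0.    1.06 -0.04] F [-0.1 -0.8 -1.8] T [-0.14  0.11  0.02] gap 0.189
t 9.82 tcp [0.5975 0.1413 0.0619] xaxis yaw 95.11 xaxis z -0.0 tiltside 0.012
shift now-frame/40mm [-0.07  -0.038  0.323] turn/0.1 [ 0.12   0.001 -0.017] shift in target frame [-0.07  -0.035  0.324]
q [ 0.05  0.32  1.75  0.    1.06 -0.04] F [ 0.4  0.8 -1.1] T [-0.18  0.02 -0.02] gap 0.192
```

View pics/t6.png

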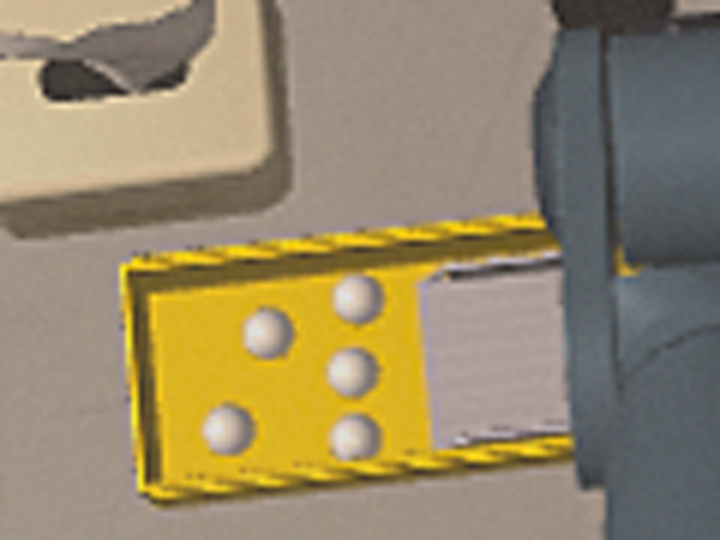

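View pics/s6.png

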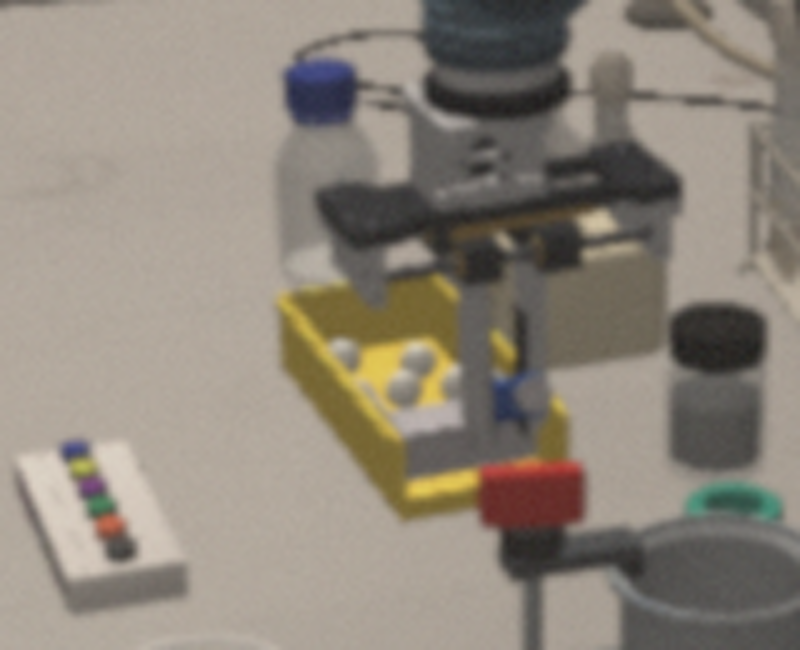

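Request:
apply_moves --pt "0 0 0.15 0.1 0 0 -1" --pt "0 0 0.1 0 0 0 -1" --pt "0 0 0 0 0 0 -1" --pt "0 0 0.05 0 0 0 -1" --pt "0 0 0 0 0 0 -1"

```text
t: 10.23
tcp_pos: [0.597, 0.1412, 0.0488]
orientation: [2.12, 2.318, 0.001]
force: [0.2, 0.3, -1.6]
finger_gap: 0.185
```

```bash
python3 go.py .5964 .1384 .0486 95.2 0
```

```text
t 10.23 tcp [0.597  0.1412 0.0488] xaxis yaw 95.09 xaxis z 0.0 tiltside 0.0
shift now-frame/40mm [-0.068 -0.021  0.004] turn/0.1 [ 0.005 -0.001 -0.02 ] shift in target frame [-0.068 -0.021  0.004]
q [ 0.05  0.34  1.75  0.    1.05 -0.04] F [ 0.2  0.3 -1.6] T [-0.1   0.06 -0.01] gap 0.185
```

Request:
apply_moves --pt "0 0 0.02 0 -0.05 0 -1" --pt "0.1 0 0.01 0 0 0 -1" --pt "0.2 0 0 0 0 0 -1" --pt "0.2 0 0 0 0 0 -1" --pt "0.2 0 0 0 0 0 -1" --pt "0.2 0 0 0 0 0 -1" --pt "0.2 0 0 0 0 0 -1" --pt "0.2 0 0 0 0 0 -1" --pt "0.2 0 0 0 0 0 -1" --pt "0.2 0 0 0 0 0 -1"

```text
t: 11.07
tcp_pos: [0.592, 0.2093, 0.0487]
orientation: [2.115, 2.314, -0.003]
force: [1.0, -4.8, 6.7]
finger_gap: 0.188
```

```bash
python3 go.py .5874 .2554 .0486 95.2 0; python3 -c "
from h import *
t=snapshot('top');crop(t,180,170,300,260,6,'t7.png')"
```

```text
t 11.07 tcp [0.592  0.2093 0.0487] xaxis yaw 95.13 xaxis z -0.006 tiltside 0.003
shift now-frame/40mm [ 1.158 -0.012 -0.005] turn/0.1 [ 0.029  0.062 -0.012] shift in target frame [ 1.158 -0.011  0.002]
q [ 0.16  0.37  1.71 -0.01  1.06  0.08] F [ 1.  -4.8  6.7] T [-0.65  0.2   0.13] gap 0.188
```

View pics/t7.png

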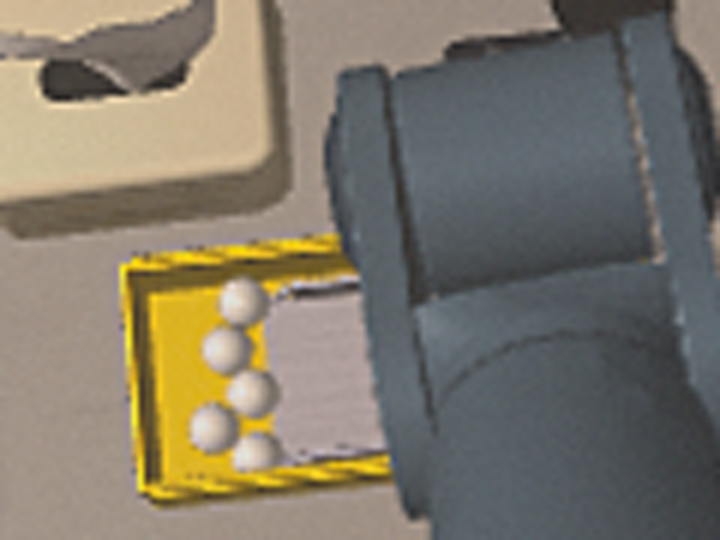

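Request:
apply_moves --pt "0.15 0 0 0 0 0 -1" --pt "0.15 0 0 0 0 0 -1" --pt "0.15 0 0 0 0 0 -1" --pt "0.15 0 0 0 0 0 -1" --pt "0.15 0 0 0 0 0 -1" --pt "0.1 0 0 0 0 0 -1" --pt "0.1 0 0 0 0 0 -1"

```text
t: 11.7
tcp_pos: [0.5888, 0.2464, 0.0487]
orientation: [2.115, 2.313, -0.004]
force: [1.2, -7.0, 7.7]
finger_gap: 0.184
```

```bash
python3 go.py .5874 .2554 .0486 95.2 0; python3 -c "
from h import *
t=snapshot('top');crop(t,180,170,300,260,6,'t8.png')
s=snapshot('wrist');cv2.imwrite('pics/w8.png',s['img'])"
```

```text
t 11.7 tcp [0.5888 0.2464 0.0487] xaxis yaw 95.14 xaxis z -0.007 tiltside 0.003
shift now-frame/40mm [ 0.228 -0.016  0.001] turn/0.1 [ 0.03   0.073 -0.011] shift in target frame [ 0.228 -0.015  0.002]
q [ 0.22  0.4   1.68 -0.01  1.07  0.14] F [ 1.2 -7.   7.7] T [-0.88  0.16  0.1 ] gap 0.184
```

View pics/t8.png

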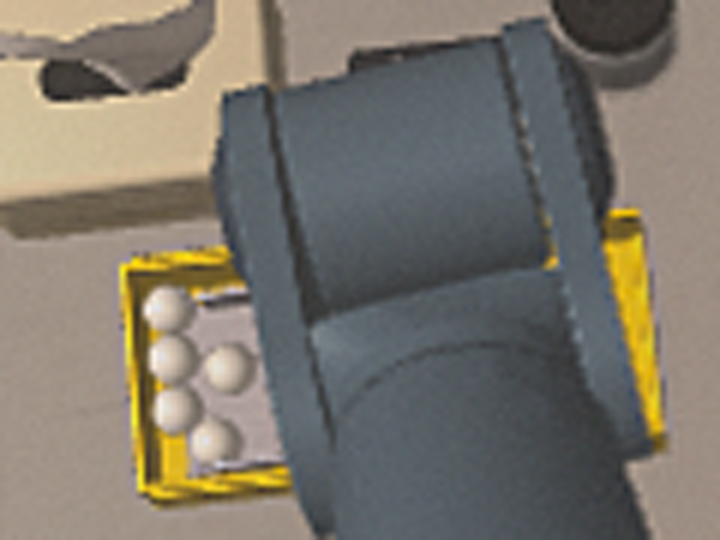

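View pics/w8.png

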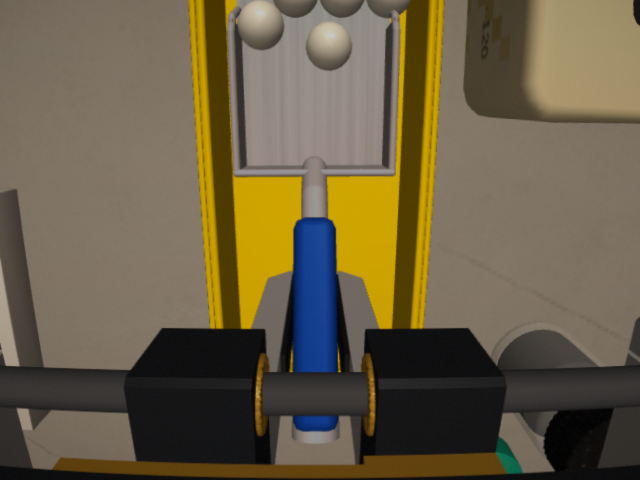

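Request:
apply_moves --pt "0.08 0 0 0 0 0 -1" --pt "0.06 0 0 0 0 0 -1" --pt "0.05 0 0 0 0 0 -1" --pt "0.03 0 0 0 0 0 -1" --pt "0 0 0 0 0 0 -1"

```text
t: 12.22
tcp_pos: [0.5881, 0.2514, 0.049]
orientation: [2.111, 2.312, -0.014]
force: [-1.8, -21.5, 13.2]
finger_gap: 0.186
```

```bash
python3 go.py .5874 .2554 .0486 95.2 0; python3 -c "
from h import *
t=snapshot('top');crop(t,180,170,300,260,6,'t9.png')
s=snapshot('wrist');cv2.imwrite('pics/w9.png',s['img'])"
```

```text
t 12.22 tcp [0.5881 0.2514 0.049 ] xaxis yaw 95.19 xaxis z -0.014 tiltside 0.001
shift now-frame/40mm [ 0.101 -0.008  0.008] turn/0.1 [ 0.007  0.142 -0.002] shift in target frame [ 0.1   -0.008  0.009]
q [ 0.23  0.4   1.67 -0.02  1.07  0.15] F [ -1.8 -21.5  13.2] T [-3.28  0.54  0.07] gap 0.186
```

View pics/t9.png

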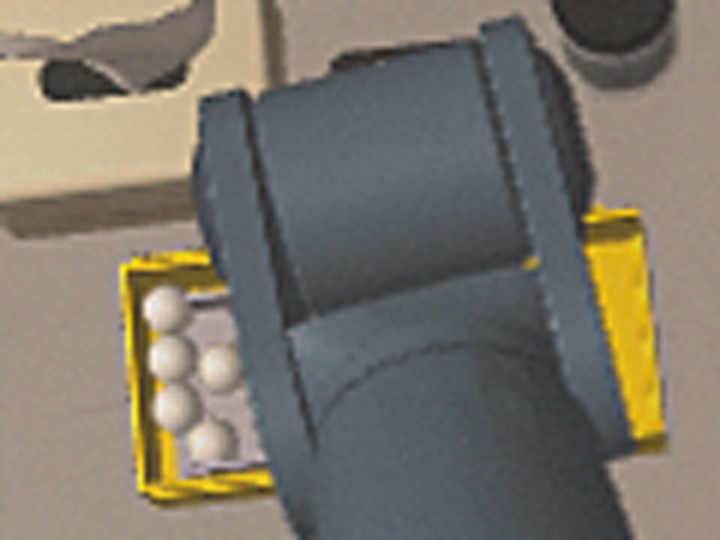

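View pics/w9.png

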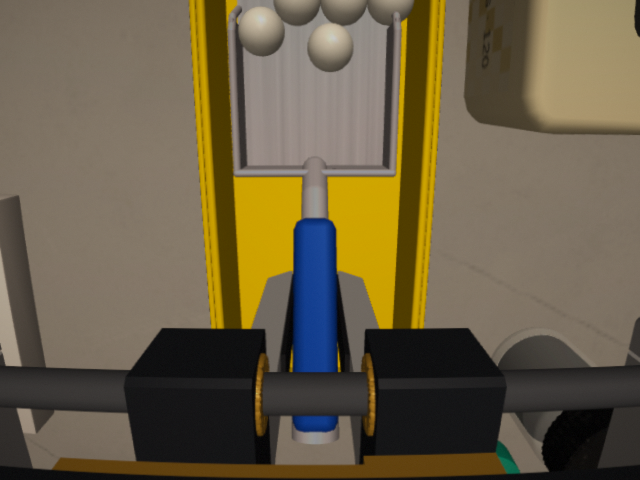

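Request:
apply_moves --pt "-0.15 0 0 0 0 0 -1" --pt "-0.1 0.05 0 0 0 0 -1" --pt "0 0.06 0 0 0 0 -1" --pt "0 0 0 0 0 0 -1"

```text
t: 12.65
tcp_pos: [0.5908, 0.2475, 0.0481]
orientation: [2.119, 2.319, -0.007]
force: [-6.2, -0.6, 10.7]
finger_gap: 0.184
```

```bash
python3 go.py .5874 .2554 .0486 95.2 0; python3 -c "
from h import *
t=snapshot('top');crop(t,180,170,300,260,6,'t10.png')
s=snapshot('wrist');cv2.imwrite('pics/w10.png',s['img'])"
```

```text
t 12.65 tcp [0.5908 0.2475 0.0481] xaxis yaw 95.16 xaxis z -0.003 tiltside -0.003
shift now-frame/40mm [ 0.204 -0.066 -0.012] turn/0.1 [-0.027  0.032 -0.007] shift in target frame [ 0.204 -0.066 -0.011]
q [ 0.22  0.4   1.67 -0.    1.07  0.13] F [-6.2 -0.6 10.7] T [0.32 1.4  0.4 ] gap 0.184
```

View pics/t10.png

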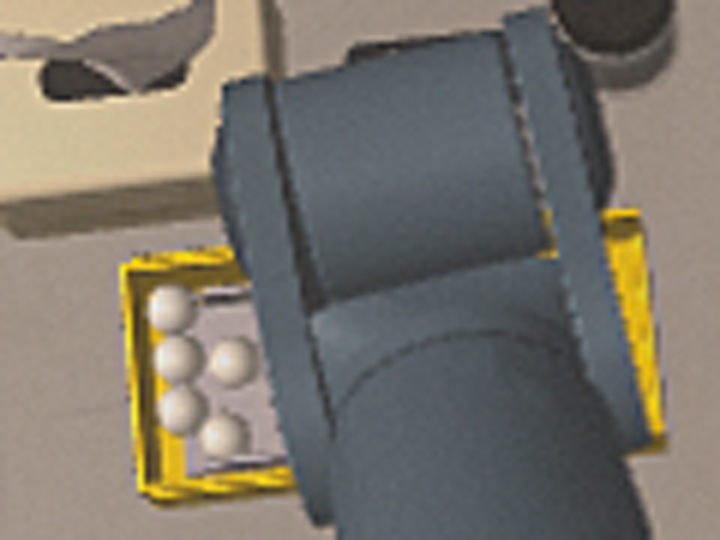

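View pics/w10.png

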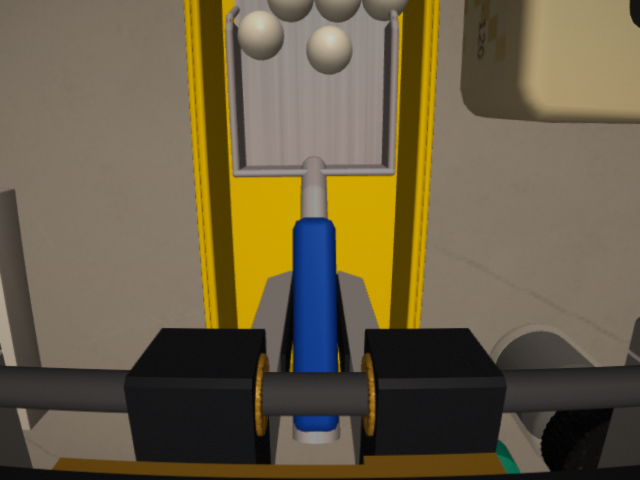

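Request:
apply_moves --pt "0.1 0 0 0 0 0 -1" --pt "0.1 0 0 0 0 0 -1" --pt "0.08 0 0 0 0 0 -1" --pt "0.05 0 0 0 0 0 -1" --pt "0.05 0 0 0 0 0 -1" --pt "0 0 0 0 0 0 -1"

```text
t: 13.25
tcp_pos: [0.5937, 0.2587, 0.0491]
orientation: [2.114, 2.308, -0.003]
force: [5.7, -12.1, 6.2]
finger_gap: 0.19
```

```bash
python3 go.py .5874 .2554 .0486 95.2 0; python3 -c "
from h import *
t=snapshot('top');crop(t,180,190,270,260,8,'t11.png')
s=snapshot('wrist');cv2.imwrite('pics/w11.png',s['img'])"
```

```text
t 13.25 tcp [0.5937 0.2587 0.0491] xaxis yaw 95.04 xaxis z -0.01 tiltside 0.006
shift now-frame/40mm [-0.068 -0.163  0.013] turn/0.1 [ 0.062  0.099 -0.028] shift in target frame [-0.067 -0.163  0.013]
q [ 0.24  0.41  1.65 -0.01  1.07  0.16] F [  5.7 -12.1   6.2] T [-2.12 -0.84 -0.26] gap 0.19
```

View pics/t11.png

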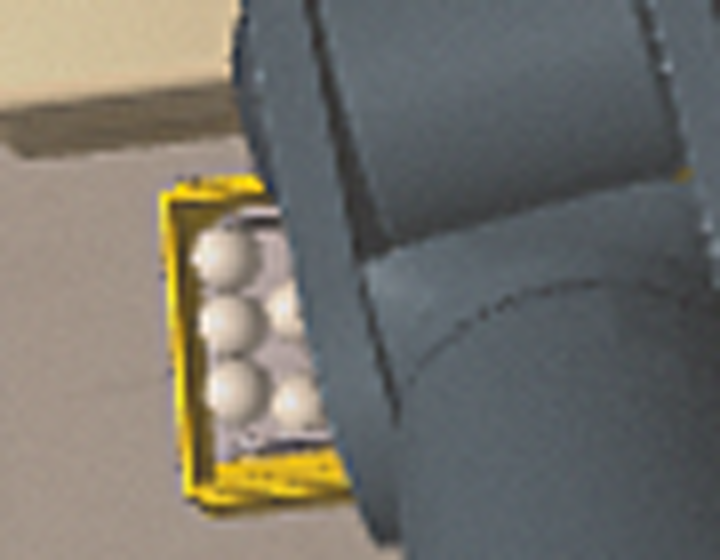

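View pics/w11.png

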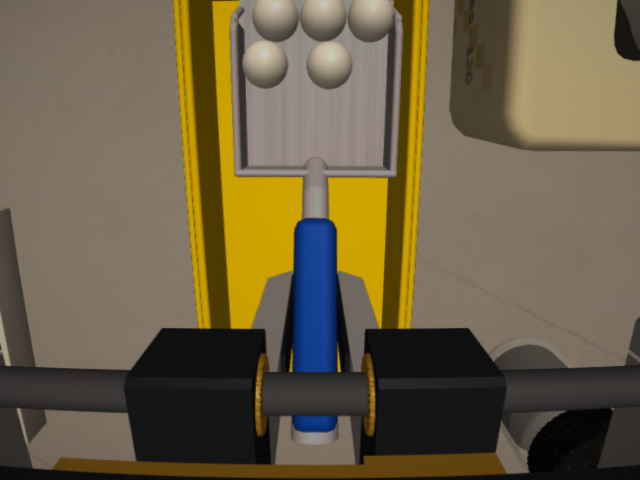

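Request:
apply_moves --pt "-0.05 0 -0.03 0 0.3 0 -1" --pt "-0.05 0 -0.02 0 0.4 0 -1" --pt "-0.05 0 -0.02 0 0.5 0 -1" --pt "-0.04 0 -0.02 0 0.5 0 -1" --pt "-0.03 0 -0.02 0 0.5 0 -1" --pt "-0.02 0 -0.02 0 0.4 0 -1" --pt "0 0 0 0 0 0 -1"

```text
t: 13.93
tcp_pos: [0.5901, 0.2502, 0.0495]
orientation: [-1.987, -2.168, -0.251]
force: [0.4, -1.0, -3.8]
finger_gap: 0.183
```

```bash
python3 go.py .5937 .25 .0486 95.2 0; python3 -c "
from h import *
t=snapshot('top');crop(t,180,190,270,260,8,'t12.png')
s=snapshot('wrist');cv2.imwrite('pics/w12.png',s['img'])"
```

```text
t 13.93 tcp [0.5901 0.2502 0.0495] xaxis yaw 94.98 xaxis z 0.252 tiltside -0.003
shift now-frame/40mm [-0.018  0.09   0.017] turn/0.1 [-0.027 -2.549 -0.034] shift in target frame [-0.014  0.09   0.022]
q [ 0.11  0.38  1.72  0.29  1.06 -0.12] F [ 0.4 -1.  -3.8] T [-0.62 -0.07 -0.08] gap 0.183
```

View pics/w12.png

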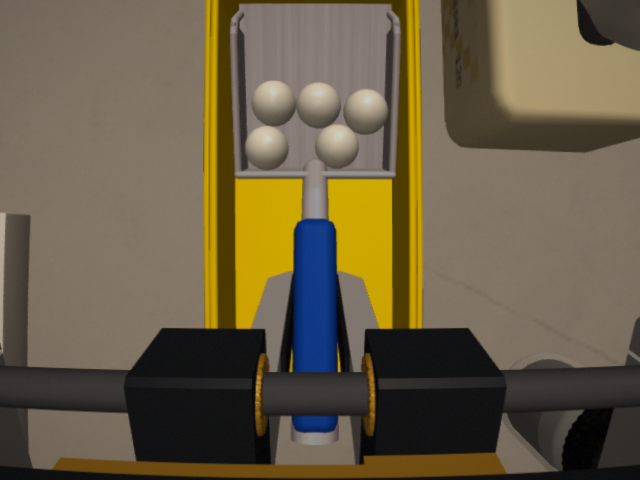

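Request:
apply_moves --pt "-0.05 0 -0.1 0 0 0 -1" --pt "0.03 0 -0.25 0 0 0 -1" --pt "0.1 0 -0.4 0 0 0 -1" --pt "0.15 0 -0.6 0 0 0 -1" --pt "0.2 0 -0.7 0 0 0 -1" --pt "0.2 0 -0.7 0 0 0 -1" --pt "0.2 0 -0.7 0 0 0 -1" --pt "0.15 0 -0.6 0 0 0 -1" --pt "0.1 0 -0.4 0 0 0 -1" --pt "0.03 0 -0.2 0 0 0 -1"

```text
t: 14.87
tcp_pos: [0.5929, 0.2479, 0.2472]
orientation: [-1.987, -2.176, -0.262]
force: [0.2, -0.1, -4.0]
finger_gap: 0.187
```

```bash
python3 go.py .637 -.237 .25 90 14.5; python3 -c "
from h import *
s=snapshot('wrist');cv2.imwrite('pics/w13.png',s['img'])"
```

```text
t 14.87 tcp [0.5929 0.2479 0.2472] xaxis yaw 95.24 xaxis z 0.252 tiltside 0.006
shift now-frame/40mm [-11.762   0.012  -3.137] turn/0.1 [-0.164 -0.021  0.885] shift in target frame [-11.719   1.103  -3.104]
q [ 0.11  0.16  1.6   0.26  1.38 -0.03] F [ 0.2 -0.1 -4. ] T [-0.59 -0.01  0.  ] gap 0.187
```

View pics/w13.png

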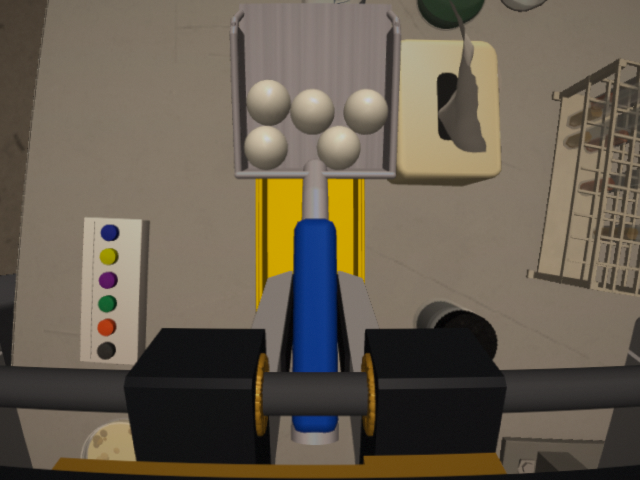

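Request:
apply_moves --pt "-0.15 0 -0.04 0 0 0 -1" --pt "-0.3 0 -0.08 0 0 0 -1" --pt "-0.5 0 -0.13 0 0 0 -1" --pt "-0.7 0 -0.18 0 0 0 -1" --pt "-0.8 0 -0.21 0 0 0 -1" --pt "-0.9 0 -0.24 0 0 0 -1" --pt "-0.9 0 -0.24 0 0 0 -1" --pt "-0.9 0 -0.24 0 0 0 -1" --pt "-0.9 0 -0.24 0 0 0 -1" --pt "-0.9 0 -0.24 0 0 0 -1"

```text
t: 15.75
tcp_pos: [0.616, -0.0419, 0.2414]
orientation: [-1.986, -2.168, -0.252]
force: [1.1, -0.4, -4.3]
finger_gap: 0.186
```

Request:
apply_moves --pt "-0.9 0 -0.24 0 0 0 -1" --pt "-0.9 0 -0.24 0 0 0 -1" --pt "-0.9 0 -0.24 0 0 0 -1" --pt "-0.7 0 -0.18 0 0 0.1 -1" --pt "-0.6 0 -0.16 0 0 0.2 -1" --pt "-0.4 0 -0.1 0 0 0.2 -1" --pt "-0.2 0 -0.05 -0.1 0 0.2 -1" --pt "-0.1 0 -0.02 -0.1 0 0.2 -1" --pt "0 0 0 0 0 0 -1"

```text
t: 16.5
tcp_pos: [0.6325, -0.2329, 0.243]
orientation: [-2.089, -2.079, -0.264]
force: [-0.4, -0.2, -3.8]
finger_gap: 0.186
```

```bash
python3 go.py .637 -.237 .22 90 14.5; python3 -c "
from h import *
s=snapshot('wrist');cv2.imwrite('pics/w14.png',s['img'])
t=snapshot('top');crop(t,330,130,510,265,4,'t14.png')
"
```

```text
t 16.5 tcp [ 0.6325 -0.2329  0.243 ] xaxis yaw 89.67 xaxis z 0.252 tiltside -0.004
shift now-frame/40mm [-0.243  0.114  0.531] turn/0.1 [-0.028 -0.022 -0.055] shift in target frame [-0.242  0.112  0.531]
q [-0.61  0.34  1.38  0.21  1.56 -0.62] F [-0.4 -0.2 -3.8] T [-0.55  0.08  0.07] gap 0.186
```

View pics/w14.png

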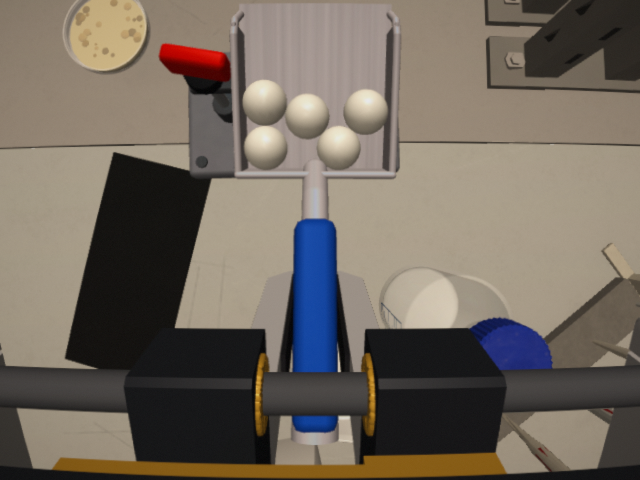

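View pics/t14.png

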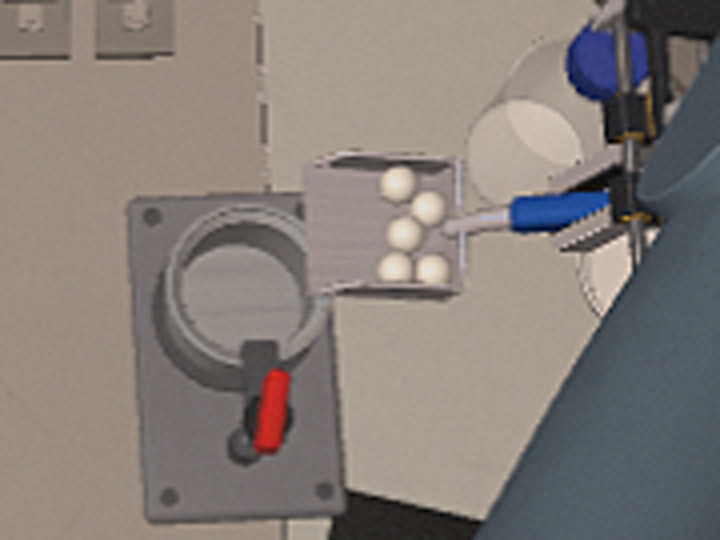

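```bash
python3 -c "
from h import *
s=snapshot('top');o=observe();M=R.from_rotvec(o['orientation']).as_matrix()
C=lambda a:np.array(a,float)/4+[330,130]-.375
e=o['tcp_pos']+M@[.136,0,.0446];print('kin nose',e)
n=plane(s,C([(303,164),(309,292)]),e[2]+.001);print('top nose',n.mean(0),n[0]-n[1])
import itertools
im=s['img'];g=cv2.cvtColor(im,cv2.COLOR_BGR2GRAY)
print('jar',plane(s,C([(243,288)]),.092))
c=plane(s,C([(163,285),(327,285),(243,206)]),.092);print(c)
q=snapshot('side');crop(q,300,200,500,390,3,'s14.png')
"; python3 go.py .6385 -.240 .145 90 5
```

```text
kin nose [ 0.63326065 -0.08871599  0.23495265]
top nose [ 0.63180441 -0.09093884  0.23595265] [ 0.07346996 -0.00061164  0.        ]
jar [[ 0.63330706 -0.07593634  0.092     ]]
[[ 0.63622927 -0.02662048  0.092     ]
 [ 0.63414284 -0.12803144  0.092     ]
 [ 0.68558595 -0.07848156  0.092     ]]
t 16.7 tcp [ 0.6332 -0.2316  0.2439] xaxis yaw 89.87 xaxis z 0.252 tiltside -0.003
shift now-frame/40mm [-0.827  0.142  2.34 ] turn/0.1 [-0.029 -1.673 -0.02 ] shift in target frame [-0.426  0.133  2.446]
q [-0.61  0.34  1.38  0.21  1.56 -0.62] F [-0.4 -0.1 -3.7] T [-0.49  0.06 -0.03] gap 0.193
```

View pics/s14.png

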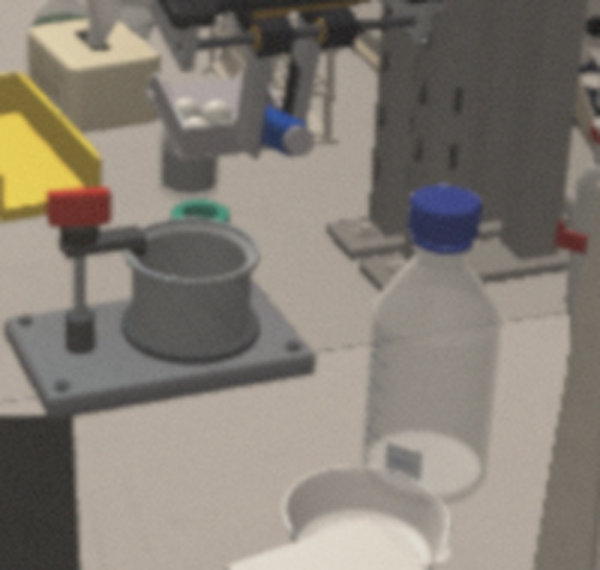

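```bash
python3 -c "
from h import *
s=snapshot('top');q=snapshot('side')
print(tri(s,(481.4,145),q,(448.3,266)),plane(q,[(442,355)],0))
"
```

```text
(array([ 0.73817596, -0.27706051,  0.21117304]), np.float64(0.007586266315479095)) [[ 0.74588869 -0.27553992  0.        ]]
```

Request:
apply_moves --pt "0 0 0 0 -0.3 0 -1" --pt "-0.1 0.05 0.1 0 -0.5 0 -1" --pt "-0.1 0.08 0.3 0 -0.5 0 -1" --pt "-0.13 0 0.4 0 -0.37 0 -1" --pt "-0.1 0 0.5 0 0 0 -1" --pt "0 0 0.5 0 0 0 -1" --pt "0 0 0.4 0 0 0 -1" --pt "0 0 0.2 0 0 0 -1" --pt "0 0 0 0 0 0 -1"

```text
t: 17.55
tcp_pos: [0.6368, -0.238, 0.1434]
orientation: [-2.175, -2.17, -0.089]
force: [-0.5, 0.5, -3.6]
finger_gap: 0.191
```

```bash
python3 go.py .638 -.240 .1455 90 5; python3 -c "
from h import *
s=snapshot('wrist');cv2.imwrite('pics/w15.png',s['img'])
t=snapshot('top');crop(t,330,130,510,265,4,'t15.png')
q=snapshot('side');crop(q,300,200,500,350,4,'s15.png')
o=observe();M=R.from_rotvec(o['orientation']).as_matrix();print('nose',o['tcp_pos']+M@[.136,0,.0446])
"
```

```text
t 17.55 tcp [ 0.6368 -0.238   0.1434] xaxis yaw 89.84 xaxis z 0.089 tiltside -0.007
shift now-frame/40mm [-0.046  0.03  -0.058] turn/0.1 [-0.068 -0.019 -0.028] shift in target frame [-0.046  0.031 -0.057]
q [-0.55  0.39  1.49  0.07  1.31 -0.57] F [-0.5  0.5 -3.6] T [-0.39  0.08  0.06] gap 0.191
nose [ 0.6391628  -0.10034008  0.11466232]
```

View pics/t15.png

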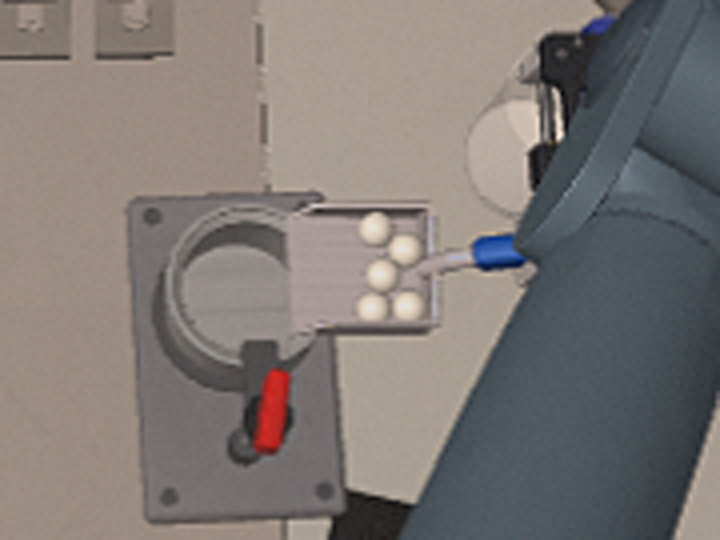

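View pics/s15.png

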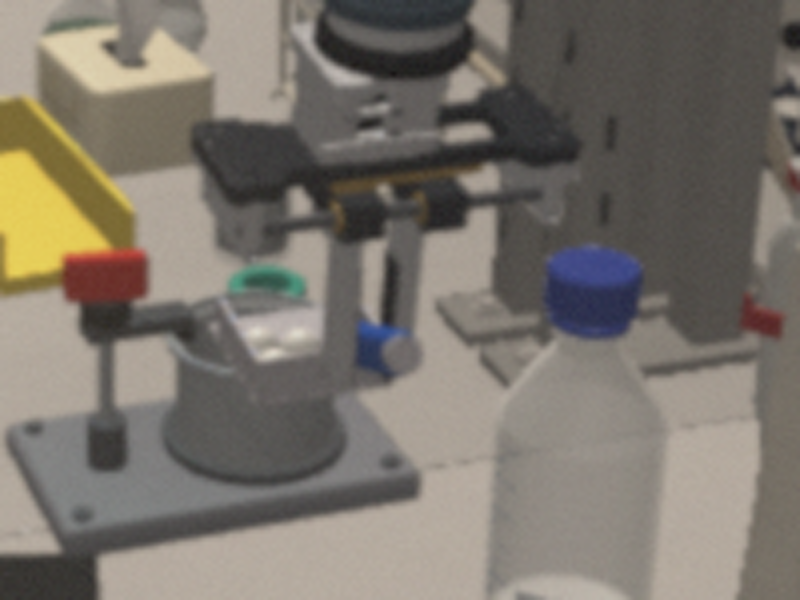

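Request:
apply_moves --pt "0 -0.08 0.1 0 0 0 -1" --pt "0.06 0 -0.17 0 -0.5 0 -1" --pt "0.11 0 -0.34 0 -1 0 -1" --pt "0.11 0 -0.34 0 -1 0 -1" --pt "0.11 0 -0.34 0 -1 0 -1" --pt "0.11 0 -0.34 0 -1 0 -1" --pt "0.11 0 -0.34 0 -1 0 -1" --pt "0.11 0 -0.34 0 -1 0 -1" --pt "0.06 0 -0.17 0 -0.5 0 -1" --pt "0 0 0 0 0 0 -1"

```text
t: 18.53
tcp_pos: [0.6358, -0.1861, 0.2275]
orientation: [1.871, 1.873, -0.593]
force: [0.2, 0.1, -2.1]
finger_gap: 0.191
```

```bash
python3 go.py .638 -.240 .1455 90 -40; python3 -c "
from h import *
s=snapshot('wrist');cv2.imwrite('pics/w16.png',s['img'])
t=snapshot('top');crop(t,330,130,510,265,4,'t16.png')
q=snapshot('side');crop(q,300,200,500,350,4,'s16.png')
o=observe();M=R.from_rotvec(o['orientation']).as_matrix();print('nose',o['tcp_pos']+M@[.136,0,.0446])
"
```

```text
t 18.53 tcp [ 0.6358 -0.1861  0.2275] xaxis yaw 90.09 xaxis z -0.575 tiltside -0.002
shift now-frame/40mm [0.075 0.057 2.451] turn/0.1 [-0.01  -0.857  0.014] shift in target frame [0.285 0.054 2.436]
q [-0.22  0.24  1.62 -0.64  1.21 -0.01] F [ 0.2  0.1 -2.1] T [ 0.4   0.03 -0.  ] gap 0.191
nose [ 0.63545458 -0.10394425  0.11252233]
```

View pics/t16.png

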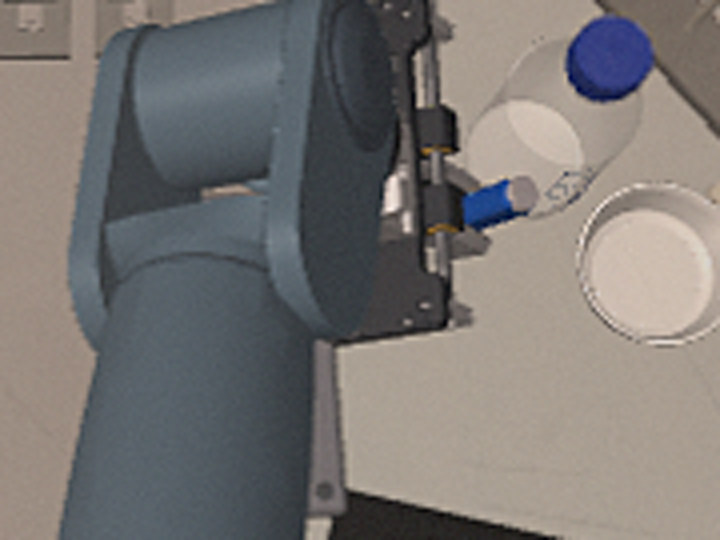

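View pics/s16.png

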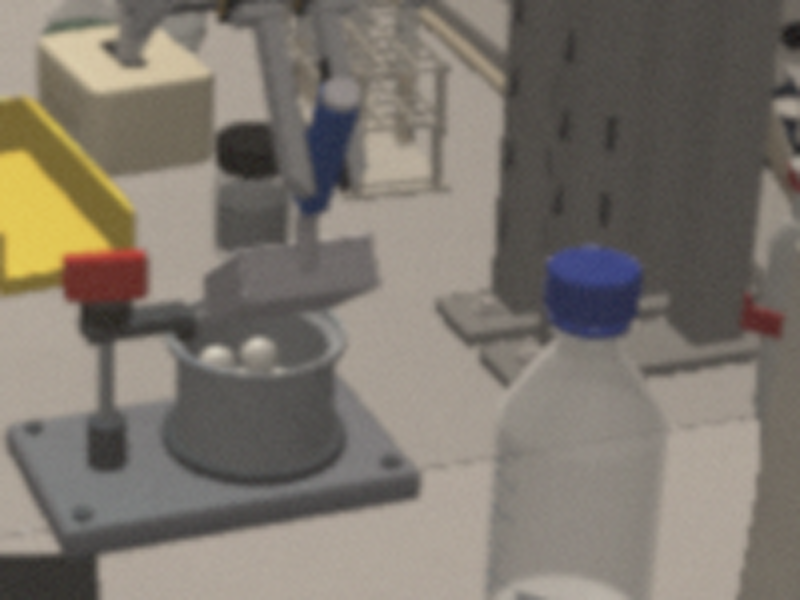

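View pics/w16.png

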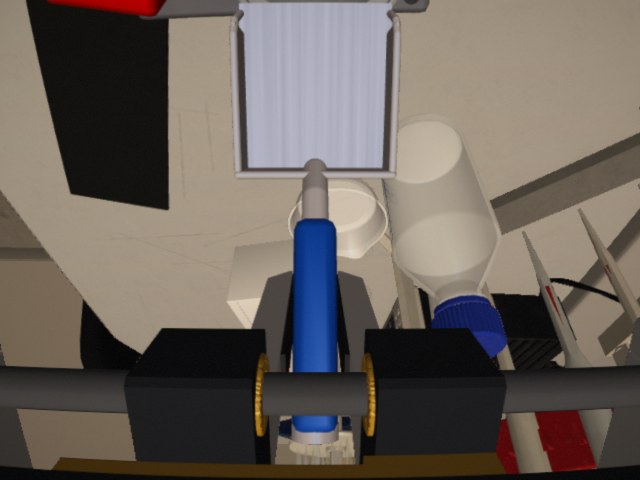

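Request:
apply_moves --pt "0 0 0 0 0 0 -1" --pt "-0.15 0 -0.2 0 0 0 -1" --pt "-0.3 0 -0.4 0 0 0 -1" --pt "-0.4 0 -0.5 0 0.5 0 -1" --pt "-0.5 0 -0.2 0 1 0 -1" --pt "-0.6 0 0 0 1 0 -1" --pt "-0.6 0 0 0 1 0 -1" --pt "-0.4 0 0 0 1 0 -1" --pt "-0.2 0 0 0 1 0 -1" --pt "0 0 0 0 0.5 0 -1"

```text
t: 19.52
tcp_pos: [0.6346, -0.2769, 0.3267]
orientation: [2.225, 2.206, -0.013]
force: [0.3, -0.4, -2.4]
finger_gap: 0.19
```

```bash
python3 go.py .4315 -.2895 .2 73 0; python3 -c "
from h import *
t=snapshot('top');crop(t,330,130,510,265,4,'t17.png')
q=snapshot('side');crop(q,220,180,420,330,4,'s17.png')
crop(t,180,130,380,280,4,'t17b.png')
"
```

```text
t 19.52 tcp [ 0.6346 -0.2769  0.3267] xaxis yaw 89.53 xaxis z -0.012 tiltside -0.0
shift now-frame/40mm [-0.319 -5.075  3.171] turn/0.1 [0.017 0.118 2.885] shift in target frame [-1.786 -4.764  3.167]
q [-0.57  0.27  1.31 -0.01  1.56 -0.56] F [ 0.3 -0.4 -2.4] T [-0.19  0.1   0.  ] gap 0.19
```

View pics/t17.png

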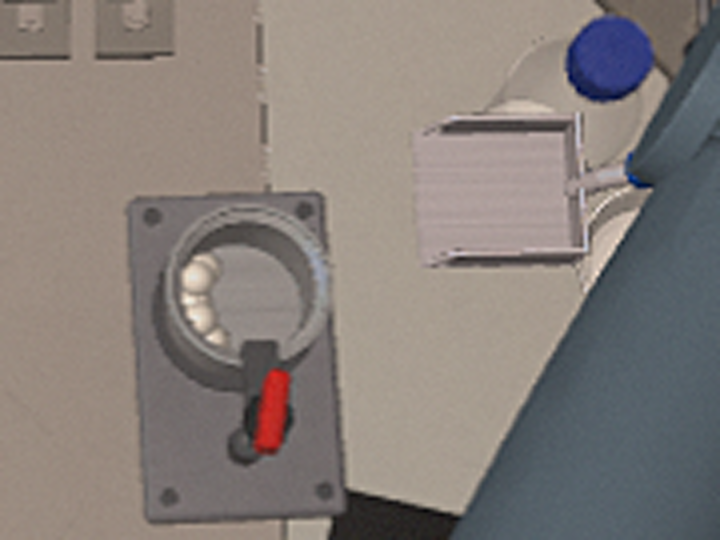

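View pics/s17.png

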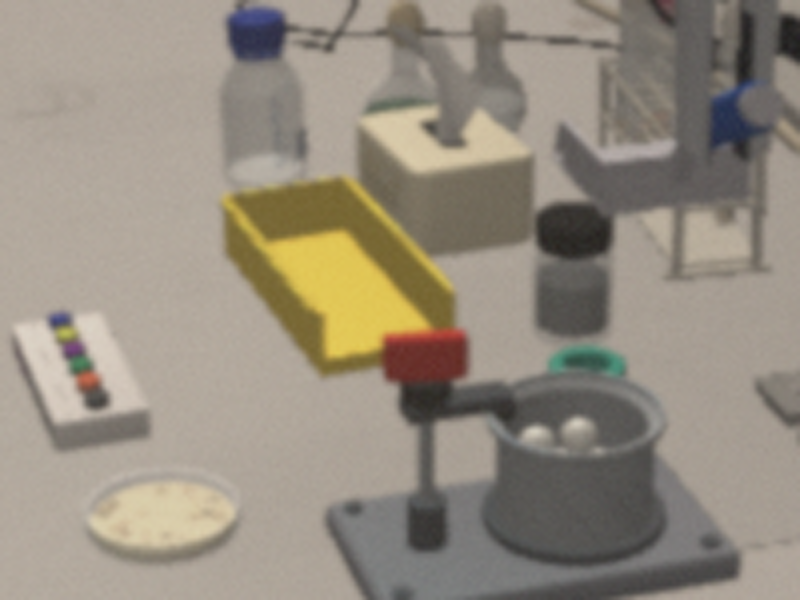

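View pics/t17b.png

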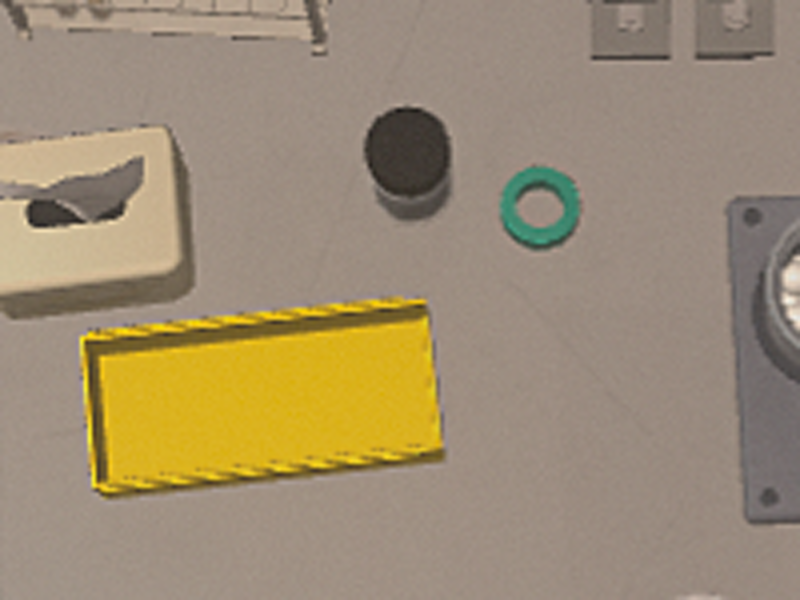

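Request:
apply_moves --pt "0 -0.2 0 0 0.1 0.5 -1" --pt "-0.1 -0.5 0 0 0 0.5 -1" --pt "-0.2 -0.8 0 0 0 0.5 -1" --pt "-0.2 -0.8 0.2 0 0 0.5 -1" --pt "-0.2 -0.8 0.5 0 0 0.5 -1" --pt "-0.2 -0.8 0.6 0 0 0.4 -1" --pt "-0.2 -0.6 0.6 0 0 0 -1" --pt "-0.1 -0.3 0.6 0 0 0 -1" --pt "0 0 0.3 0 0 0 -1" --pt "0 0 0 0 0 0 -1"

```text
t: 20.45
tcp_pos: [0.4361, -0.2832, 0.2101]
orientation: [-2.519, -1.871, 0.008]
force: [0.6, 0.8, -2.4]
finger_gap: 0.186
```

```bash
python3 go.py .4315 -.2895 .0486 73 0
```

```text
t 20.45 tcp [ 0.4361 -0.2832  0.2101] xaxis yaw 73.21 xaxis z -0.002 tiltside -0.006
shift now-frame/40mm [-0.177 -0.039  4.037] turn/0.1 [-0.062  0.019  0.037] shift in target frame [-0.185 -0.063  4.037]
q [-0.79 -0.06  1.88 -0.    1.33 -0.5 ] F [ 0.6  0.8 -2.4] T [-0.16  0.13  0.04] gap 0.186
```

Request:
apply_moves --pt "-0.1 0 0.4 0 0 0 -1" --pt "-0.05 -0.05 0.7 0 0 0 -1" --pt "0 0 0.8 0 0 0 -1" --pt "0 0 0.8 0 0 0 -1" --pt "0 0 0.6 0 0 0 -1" --pt "0 0 0.3 0 0 0 -1" --pt "0 0 0.1 0 0 0 -1" --pt "0 0 0 0 0 0 -1"

```text
t: 21.12
tcp_pos: [0.4343, -0.2906, 0.0653]
orientation: [2.52, 1.874, -0.006]
force: [0.5, -0.3, -1.0]
finger_gap: 0.188
```

```bash
python3 go.py .4315 -.2895 .0486 73 0
```

```text
t 21.12 tcp [ 0.4343 -0.2906  0.0653] xaxis yaw 73.26 xaxis z -0.004 tiltside -0.002
shift now-frame/40mm [ 0.007 -0.075  0.417] turn/0.1 [-0.016  0.039  0.046] shift in target frame [ 0.005 -0.076  0.417]
q [-0.8   0.13  1.97 -0.    1.04 -0.51] F [ 0.5 -0.3 -1. ] T [-0.2   0.14 -0.03] gap 0.188
```

Request:
apply_moves --pt "0 -0.07 0.2 0 0.04 0 -1" --pt "0 0 0.15 0 0 0 -1" --pt "0 0 0.05 0 0 0 -1" --pt "0 0 0.02 0 0 0 -1" --pt "0 0 0 0 0 0 -1"

```text
t: 21.53
tcp_pos: [0.4311, -0.2901, 0.049]
orientation: [-2.522, -1.872, 0.001]
force: [-2.2, 0.0, 3.6]
finger_gap: 0.185
```

```bash
python3 go.py .4315 -.2895 .0486 73 0
```

```text
t 21.53 tcp [ 0.4311 -0.2901  0.049 ] xaxis yaw 73.19 xaxis z 0.0 tiltside -0.001
shift now-frame/40mm [0.017 0.006 0.009] turn/0.1 [-0.008 -0.001  0.033] shift in target frame [0.017 0.006 0.009]
q [-0.81  0.15  1.99 -0.    1.01 -0.52] F [-2.2  0.   3.6] T [0.25 0.14 0.04] gap 0.185
```

Request:
apply_moves --pt "0 0 0 0 0 0 0" --pt "0 0 0 0 0 0 0" --pt "0 0 0 0 0 0 0" --pt "0 0 0 0 0 0 0" --pt "0 0 0 0 0 0 0" --pt "0 0 0 0 0 0 0" --pt "0 0 -0.3 0 0 0 0" --pt "0 0 -0.7 0 0 0 0" --pt "0 0 -0.9 0 0 0 0" --pt "0 0 -0.9 0 0 0 0"

```text
t: 22.37
tcp_pos: [0.4302, -0.289, 0.1614]
orientation: [-2.519, -1.871, 0.002]
force: [-0.2, -0.4, -0.2]
finger_gap: 0.501
```

Request:
apply_moves --pt "0 0 -0.9 0 0 0 0" --pt "0 0 -0.6 0 0 0 0" --pt "0 0 -0.2 0 0 0 0" --pt "0 0 0 0 0 0 0"

```text
t: 22.7
tcp_pos: [0.4319, -0.2907, 0.231]
orientation: [2.519, 1.871, -0.0]
force: [-0.7, -0.2, 0.8]
finger_gap: 0.503
```

```bash
python3 go.py .546 -.081 .21 73 0; python3 -c "
from h import *
s=snapshot('wrist');cv2.imwrite('pics/w18.png',s['img'])
q=snapshot('side');crop(q,240,220,420,420,3,'s18.png')
"
```

```text
t 22.7 tcp [ 0.4319 -0.2907  0.231 ] xaxis yaw 73.21 xaxis z -0.002 tiltside 0.003
shift now-frame/40mm [5.843 1.216 0.515] turn/0.1 [0.027 0.023 0.037] shift in target frame [5.847 1.196 0.525]
q [-0.81 -0.09  1.86 -0.    1.36 -0.52] F [-0.7 -0.2  0.8] T [-0.07  0.15  0.01] gap 0.503
```

View pics/w18.png

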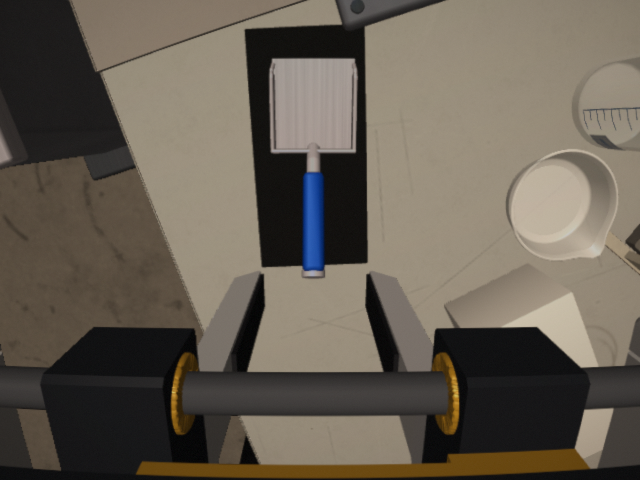

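View pics/s18.png

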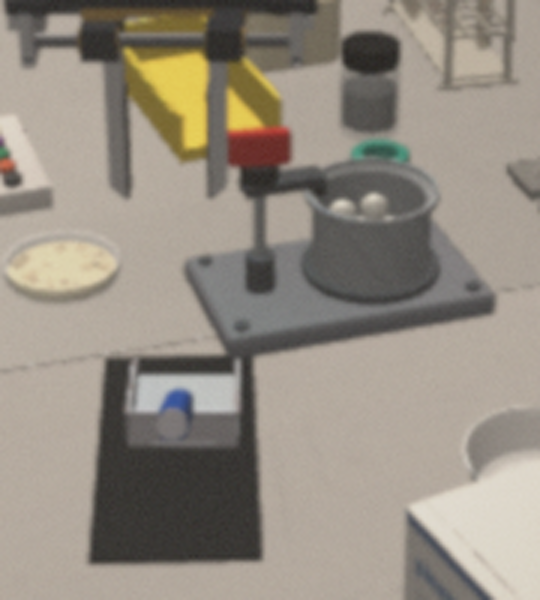

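Request:
apply_moves --pt "0.5 0.1 -0.2 0 0 0 0" --pt "0.9 0.2 0 0 0 0 0" --pt "0.9 0.2 0 0 0 0 0" --pt "0.9 0.2 0 0 0 0 0" --pt "0.9 0.2 0 0 0 0 0" --pt "0.9 0.2 0 0 0 0 0" --pt "0.4 0.1 0 0 0 -0.5 0" --pt "0 0 0 0 0 -1 0" --pt "0 0 0 0 0 -1 0" --pt "0 0 0 0 0 -1 0"

```text
t: 23.63
tcp_pos: [0.538, -0.0956, 0.2326]
orientation: [-2.145, -2.285, 0.004]
force: [0.2, 0.0, -0.2]
finger_gap: 0.501
```

Request:
apply_moves --pt "0 0 0 0 0 -1 0" --pt "0 0 0 0 0 -1 0" --pt "0 0 0 0 0 -1 0" --pt "0 0 0 0 0 -1 0" --pt "0 0 0 0 0 -1 0" --pt "0 0 0 0 0 -1 0" --pt "0 0 0 0 0 -1 0" --pt "0 0 0 0 0 -1 0" --pt "0 0 0 0 0 -1 0" --pt "0 0 0 0 0 -1 0"

```text
t: 24.47
tcp_pos: [0.5378, -0.0962, 0.2326]
orientation: [-0.789, -3.033, -0.002]
force: [-1.0, 0.0, -0.3]
finger_gap: 0.5
```

```bash
python3 go.py .546 -.081 .21 166.6 0; python3 -c "
from h import *
s=snapshot('wrist');cv2.imwrite('pics/w19.png',s['img'])
"
```

```text
t 24.47 tcp [ 0.5378 -0.0962  0.2326] xaxis yaw 150.83 xaxis z 0.008 tiltside -0.001
shift now-frame/40mm [0.002 0.432 0.565] turn/0.1 [ 0.004 -0.079 -2.752] shift in target frame [-0.112  0.418  0.565]
q [-0.38 -0.02  1.79  0.    1.37 -1.45] F [-1.   0.  -0.3] T [-0.02 -0.03  0.02] gap 0.5
```

View pics/w19.png

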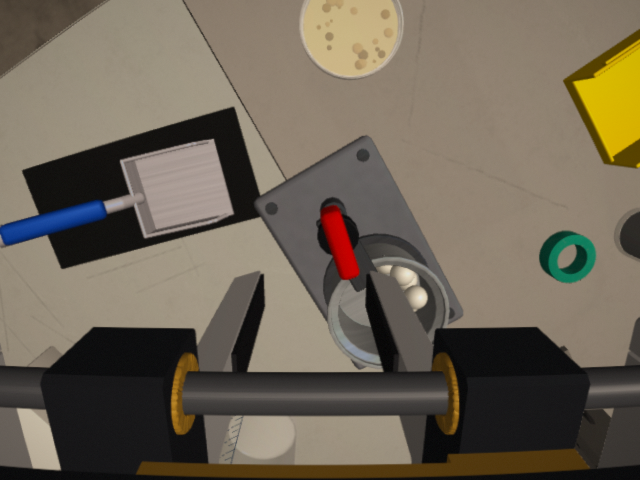

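Request:
apply_moves --pt "0 0.2 0 0 0 -0.9 0" --pt "0 0.2 0 0 0 -0.9 0" --pt "-0.1 0 0 0 0 -0.9 0" --pt "0 0 0 0 0 0 0"

```text
t: 24.85
tcp_pos: [0.5495, -0.0833, 0.2335]
orientation: [-0.381, -3.112, -0.003]
force: [0.7, -0.3, -0.1]
finger_gap: 0.5
```

```bash
cat > bar.py <<'E'
from h import *
s=snapshot('wrist');cv2.imwrite('pics/w20.png',s['img'])
h=cv2.cvtColor(s['img'],cv2.COLOR_BGR2HSV)
m=cv2.inRange(h,(0,170,150),(8,255,255))|cv2.inRange(h,(173,170,150),(180,255,255))
c=max(cv2.findContours(m,cv2.RETR_EXTERNAL,cv2.CHAIN_APPROX_NONE)[0],key=cv2.contourArea)
r=cv2.minAreaRect(c);b=cv2.boxPoints(r);print(r)
for z in (.156,.152,.148):
    p=plane(s,b,z);l=[np.linalg.norm(p[i]-p[i-1]) for i in range(4)]
    k=0 if l[0]>l[1] else 1
    d=p[k]-p[k-1];print(z,p.mean(0).round(4),np.round(l,4),np.degrees(np.arctan2(d[1],d[0])))
E
python3 bar.py;python3 go.py .546 -.081 .21 166.6 0
```

```text
((316.4908752441406, 238.84906005859375), (68.2384262084961, 16.78738021850586), 86.53176879882812)
0.156 [ 0.5455 -0.0824  0.156 ] [0.045  0.0105 0.045  0.0109] 169.17206336436155
0.152 [ 0.5465 -0.0826  0.152 ] [0.0457 0.0106 0.0457 0.0111] 169.17206336436152
0.148 [ 0.5476 -0.0829  0.148 ] [0.0464 0.0108 0.0464 0.0113] 169.17206336436152
t 24.9 tcp [ 0.5494 -0.0835  0.2337] xaxis yaw 165.84 xaxis z 0.006 tiltside 0.001
shift now-frame/40mm [0.093 0.038 0.594] turn/0.1 [ 0.01  -0.059 -0.132] shift in target frame [0.096 0.04  0.593]
q [-0.35  0.    1.77  0.    1.37 -1.68] F [-0.2  0.1  0.3] T [-0.03 -0.04  0.02] gap 0.498
```

View pics/w20.png

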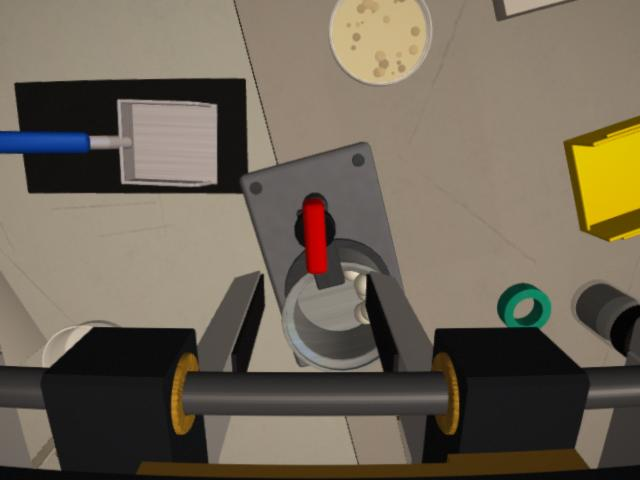

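Request:
apply_moves --pt "0.1 0.02 0.5 0 0 -0.35 0" --pt "0 0 0.8 0 0 0 0" --pt "0 0 0.8 0 0 0 0" --pt "0 0 0.4 0 0 0 0" --pt "0 0 0.1 0 0 0 0" --pt "0 0 0 0 0 0 0" --force 20

```text
t: 25.4
tcp_pos: [0.5448, -0.0816, 0.1299]
orientation: [-0.331, -3.118, -0.003]
force: [0.4, -0.1, -0.7]
finger_gap: 0.502
```

```bash
python3 go.py .546 -.082 .128 168 0;python3 -c "
from h import *
s=snapshot('wrist');cv2.imwrite('pics/w21.png',s['img'])
q=snapshot('side');crop(q,260,200,420,320,5,'s21.png')"
```

```text
t 25.4 tcp [ 0.5448 -0.0816  0.1299] xaxis yaw 167.89 xaxis z 0.007 tiltside 0.001
shift now-frame/40mm [-0.031 -0.005  0.046] turn/0.1 [ 0.013 -0.065 -0.019] shift in target frame [-0.031 -0.005  0.046]
q [-0.35  0.1   1.87  0.    1.18 -1.71] F [ 0.4 -0.1 -0.7] T [-0.01  0.05  0.04] gap 0.502
```

View pics/w21.png

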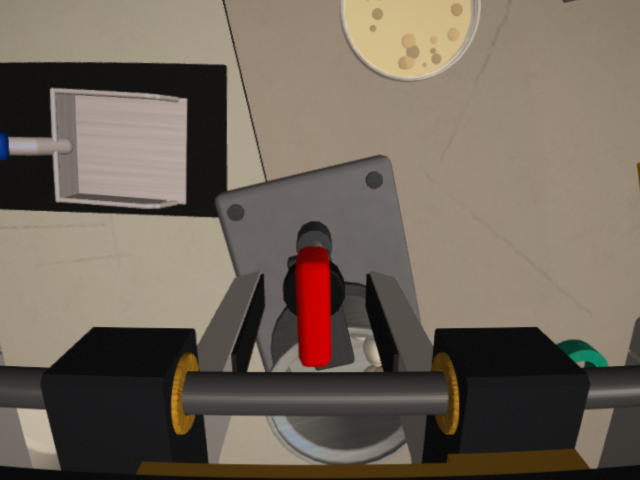

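View pics/s21.png

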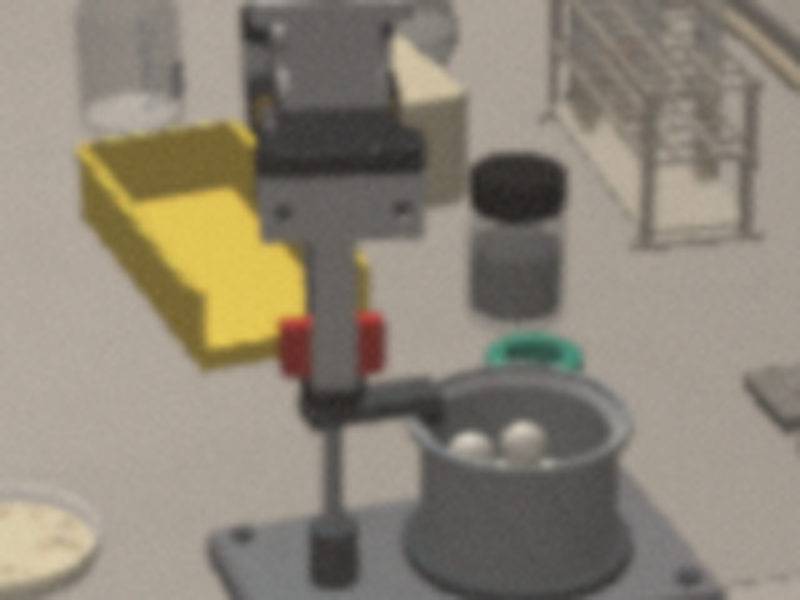

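Request:
apply_moves --pt "0 0 -0.03 0 0 0 -1" --pt "0 0 0 0 0 0 -1" --pt "0 0 0 0 0 0 -1" --pt "0 0 0 0 0 0 -1" --pt "0 0 0 0 0 0 -1" --pt "0 0 0 0 0 0 -1" --pt "0 0 0 0 0 0 -1" --pt "0 0 0 0 0 0 -1" --force 20

```text
t: 26.17
tcp_pos: [0.5465, -0.0824, 0.1335]
orientation: [-0.327, -3.123, -0.0]
force: [-0.1, -2.3, 2.7]
finger_gap: 0.142
```

Request:
apply_moves --pt "0 0 0.005 0 0 0.5 -1" --pt "0 0 0.01 0 0 1 -1" --pt "0 0 0.01 0 0 1 -1" --pt "0 0 0.01 0 0 1 -1" --pt "0 0 0.01 0 0 1 -1"

```text
t: 26.58
tcp_pos: [0.5466, -0.0821, 0.1317]
orientation: [-1.023, -2.969, -0.0]
force: [-0.2, -1.3, 1.6]
finger_gap: 0.146
```

```bash
python3 go.py .546 -.082 .128 90 0
```

```text
t 26.58 tcp [ 0.5466 -0.0821  0.1317] xaxis yaw 141.96 xaxis z 0.002 tiltside -0.0
shift now-frame/40mm [ 0.014 -0.007  0.092] turn/0.1 [-9.000e-03 -1.300e-02  9.069e+00] shift in target frame [ 0.003 -0.015  0.092]
q [-0.35  0.1   1.87  0.    1.18 -1.26] F [-0.2 -1.3  1.6] T [-0.31  0.03  0.09] gap 0.146
```

Turning cleanly with the bar (gap 0.146 × 94 ≈ 14 mm). Continue.

Request:
apply_moves --pt "0 0 0.01 0 0 1 -1" --pt "0 0 0.01 0 0 1 -1" --pt "0 0 0.01 0 0 1 -1" --pt "0 0 0.01 0 0 1 -1" --pt "0 0 0.01 0 0 1 -1" --pt "0 0 0.01 0 0 1 -1" --pt "0 0 0.01 0 0 0.5 -1" --pt "0 0 0 0 0 0.5 -1"

```text
t: 27.25
tcp_pos: [0.547, -0.0819, 0.1289]
orientation: [-1.977, -2.441, -0.001]
force: [1.5, -1.4, -0.0]
finger_gap: 0.141
```

```bash
python3 go.py .546 -.082 .128 90 0
```

```text
t 27.25 tcp [ 0.547  -0.0819  0.1289] xaxis yaw 101.99 xaxis z 0.001 tiltside 0.0
shift now-frame/40mm [ 0.003 -0.025  0.023] turn/0.1 [-1.000e-03 -1.200e-02  2.092e+00] shift in target frame [-0.003 -0.025  0.023]
q [-0.35  0.1   1.87  0.    1.17 -0.56] F [ 1.5 -1.4 -0. ] T [-0.16 -0.23  0.16] gap 0.141
```

Request:
apply_moves --pt "0 0 0 0 0 0.4 -1" --pt "0 0 0.01 0 0 0.4 -1" --pt "0 0 0 0 0 0.4 -1" --pt "0 0 0 0 0 0.4 -1"

```text
t: 27.58
tcp_pos: [0.5471, -0.0819, 0.1283]
orientation: [-2.165, -2.276, -0.002]
force: [2.0, -0.3, -0.9]
finger_gap: 0.149
```

```bash
python3 go.py .546 -.082 .128 90 0
```

```text
t 27.58 tcp [ 0.5471 -0.0819  0.1283] xaxis yaw 92.85 xaxis z 0.001 tiltside 0.0
shift now-frame/40mm [-0.001 -0.027  0.008] turn/0.1 [ 0.002 -0.012  0.497] shift in target frame [-0.003 -0.027  0.008]
q [-0.35  0.1   1.87  0.    1.17 -0.4 ] F [ 2.  -0.3 -0.9] T [-0.27 -0.41  0.1 ] gap 0.149
```

Request:
apply_moves --pt "0 0 0 0 0 0.3 -1" --pt "0 0 0 0 0 0.3 -1"

```text
t: 27.75
tcp_pos: [0.5471, -0.0819, 0.1281]
orientation: [-2.232, -2.21, -0.002]
force: [3.1, -1.0, -2.1]
finger_gap: 0.146
```

```bash
python3 go.py .546 -.082 .128 90 0
```

```text
t 27.75 tcp [ 0.5471 -0.0819  0.1281] xaxis yaw 89.44 xaxis z 0.001 tiltside 0.0
shift now-frame/40mm [-0.003 -0.027  0.001] turn/0.1 [ 0.003 -0.012 -0.097] shift in target frame [-0.003 -0.027  0.001]
q [-0.35  0.1   1.87  0.    1.17 -0.34] F [ 3.1 -1.  -2.1] T [-0.25 -0.59  0.05] gap 0.146
```

Request:
apply_moves --pt "0 0 0 0 0 0.3 -1" --pt "0 0 0 0 0 0.3 -1"

```text
t: 27.92
tcp_pos: [0.5471, -0.0819, 0.128]
orientation: [-2.296, -2.143, -0.001]
force: [2.7, -0.0, -1.6]
finger_gap: 0.153
```

```bash
python3 go.py .546 -.082 .128 90 0
```

```text
t 27.92 tcp [ 0.5471 -0.0819  0.128 ] xaxis yaw 86.06 xaxis z 0.001 tiltside 0.0
shift now-frame/40mm [-0.004 -0.027  0.001] turn/0.1 [ 0.001 -0.01  -0.688] shift in target frame [-0.002 -0.027  0.001]
q [-0.35  0.1   1.87  0.    1.17 -0.29] F [ 2.7 -0.  -1.6] T [-0.2  -0.51  0.47] gap 0.153
```

Request:
apply_moves --pt "0 0 0 0 0 0.3 -1" --pt "0 0 0 0 0 0.3 -1"

```text
t: 28.08
tcp_pos: [0.547, -0.0816, 0.128]
orientation: [-2.358, -2.074, -0.002]
force: [2.0, 0.3, -2.2]
finger_gap: 0.16
```

```bash
python3 go.py .546 -.082 .128 90 0; python3 -c "
from h import *
s=snapshot('wrist');cv2.imwrite('pics/w22.png',s['img'])"
```

```text
t 28.08 tcp [ 0.547  -0.0816  0.128 ] xaxis yaw 82.65 xaxis z 0.001 tiltside -0.0
shift now-frame/40mm [-0.013 -0.024  0.001] turn/0.1 [-1.000e-03 -1.500e-02 -1.283e+00] shift in target frame [-0.009 -0.026  0.001]
q [-0.35  0.1   1.87  0.    1.17 -0.23] F [ 2.   0.3 -2.2] T [-0.05 -0.48  0.53] gap 0.16
```

View pics/w22.png

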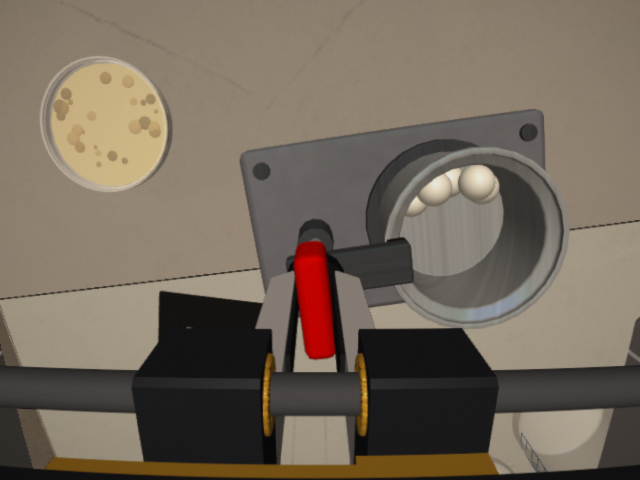

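Request:
apply_moves --pt "0 0 0 0 0 0 0" --pt "0 0 0 0 0 0 0" --pt "0 0 0 0 0 0 0" --pt "0 0 0 0 0 0 0" --pt "0 0 0 0 0 0 0" --pt "0 0 0 0 0 0 0" --pt "0 0 -0.3 0 0 0 0" --pt "0 0 -0.6 0 0 0 0" --pt "0 0 -0.9 0 0 0 0" --pt "0 0 -0.9 0 0 0 0"

```text
t: 28.97
tcp_pos: [0.5458, -0.0818, 0.2374]
orientation: [-2.356, -2.072, 0.002]
force: [0.4, -1.0, -0.1]
finger_gap: 0.497
```

```bash
python3 bar.py; python3 go.py .5 -.4 .25 90 0
```

```text
((316.2329406738281, 237.73614501953125), (65.16822814941406, 15.851730346679688), 84.05313110351562)
0.156 [ 0.5464 -0.0799  0.156 ] [0.0436 0.01   0.0436 0.0105] 88.20124242908396
0.152 [ 0.5463 -0.081   0.152 ] [0.0443 0.0102 0.0443 0.0106] 88.20124242908398
0.148 [ 0.5462 -0.0821  0.148 ] [0.045  0.0104 0.0449 0.0108] 88.201242429084
t 29.02 tcp [ 0.5501 -0.0832  0.247 ] xaxis yaw 82.67 xaxis z -0.002 tiltside 0.011
shift now-frame/40mm [-8.015 -0.231 -0.061] turn/0.1 [ 0.107  0.027 -1.279] shift in target frame [-7.92  -1.253 -0.075]
q [-0.35 -0.01  1.76  0.    1.38 -0.23] F [ 2.5 -0.4  5.7] T [-0.09 -0.04 -0.07] gap 0.499
```

View pics/w20.png

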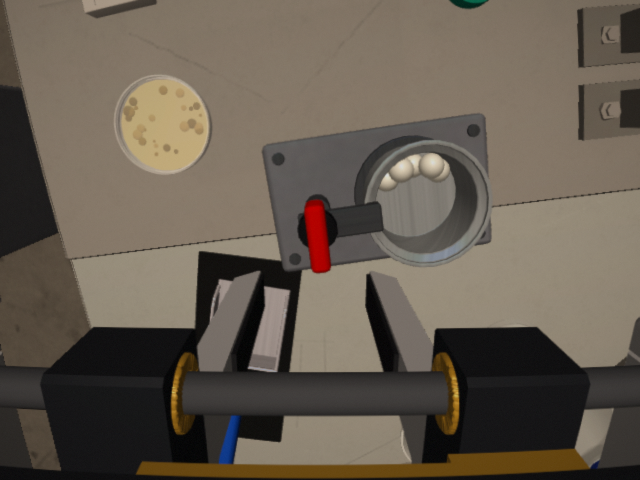

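Request:
apply_moves --pt "0 0 -0.5 0 0 0 0" --pt "0 -0.5 -0.5 0 0 0 0" --pt "0 -0.8 -0.3 0 0 0 0" --pt "0 -0.8 0 0 0 0 0" --pt "0 -0.5 0 0 0 0 0" --pt "0 0 0 0 0 0 0" --pt "0 0 0 0 0 0 0" --pt "0 0 0 0 0 0 0"

```text
t: 29.68
tcp_pos: [0.4441, -0.069, 0.289]
orientation: [-2.358, -2.074, 0.0]
force: [-0.0, 0.1, 0.4]
finger_gap: 0.502
```

```bash
python3 go.py .5 -.4 .25 90 0; python3 -c "
from h import *
t=snapshot('top');cv2.imwrite('pics/t23.png',t['img'])
q=snapshot('side');crop(q,220,180,420,420,2.5,'s23.png')"
```

```text
t 29.68 tcp [ 0.4441 -0.069   0.289 ] xaxis yaw 82.65 xaxis z 0.001 tiltside -0.001
shift now-frame/40mm [-8.028  2.445  0.967] turn/0.1 [-0.008 -0.007 -1.283] shift in target frame [-8.274  1.397  0.974]
q [-0.41 -0.31  1.95  0.    1.5  -0.28] F [-0.   0.1  0.4] T [-0.09  0.11 -0.01] gap 0.502
```

View pics/t23.png

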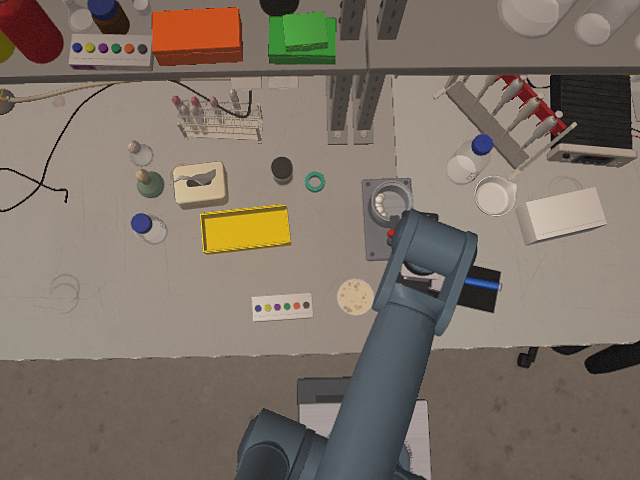

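View pics/s23.png

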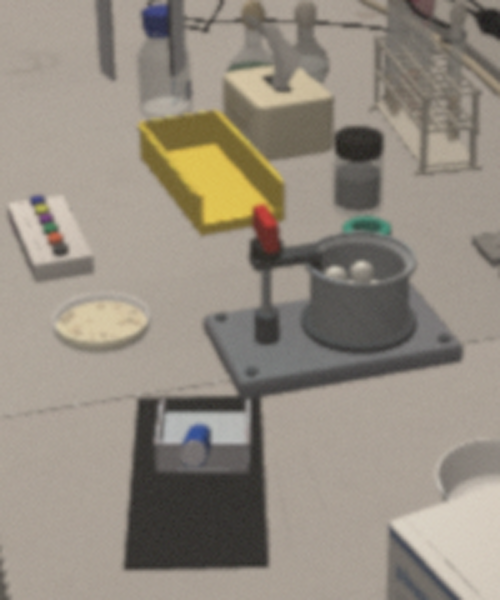

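Everything is in place: the bin is empty, the balls are in the jar, the scoop lies flat on its mat, the knob is at its stop, the bystanders haven't moved, and the arm is clear.

```bash
python3 -c "
from rig import sign_off
print(sign_off())"
```

```text
the job is handed in; nothing more can be done
None
```

I scooped all five balls from the bin with one push, poured them into the jar, laid the scoop flat back on its mat and let go. I then turned the red knob clockwise to its stop. The job was handed in at about 29.8 s.

- **Balls:** The last pictures show all five in the jar and an empty bin. The gripper never touched a ball.
- **Scoop:** It lies flat on the mat, in about its starting place.
- **Knob:** The bar turned about 81° (1.41 rad). At the end the wrist torque rose from about 0.1 to 0.5 N m, the jaws were forced open slightly, and the bar twisted about 5° in them. The bar stayed at that angle after I let go, so I take it as tight, though I could not read the screw angle directly.
- **Forces:** The highest wrist force I read was about 22 N, while pushing against the bin's back.
- **Bystanders:** By eye, they stand where they were in the top and side pictures.
- **Disagreements:** The top camera placed the scoop's nose 2 to 6 mm from where the arm's own readings put it, with the largest gap while the arm was still settling. I allowed for this when lining up on the bin and the jar.
- **Retry:** The first push at the bin's back stalled with a ball against the side of the scoop. I backed off a little, moved the scoop about 4 mm sideways and pushed again, and all five went in.

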